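# Check a lacquer plaque's two gold marks under the pointer, then hold it up to the light

### The job

Slide the carrier (it has a black knob for this) until the plaque's round gold mark is under the fixed pointer's tip, pause there a second, then do the same with the square mark. Next slide the carrier well clear of the pointer and leave it there, lift the plaque out of its nest, raise it at least 10 cm and tilt it about 45 degrees, any way. Finish while holding it still up there; keep everything off the pointer and do not disturb the jar, bowl and rubbing block.

Things in the scene. Friction and masses are not known exactly. Their poses are not given: they have to be found in the camera images.
- knob (a point): Grip point in the carrier's black upright round knob (22 mm diameter, 58 mm tall, 32 mm collar 4 mm high at its foot) at the carrier's robot end: on its axis, 20 mm below its top, 38 mm above the carrier's plate, 92 mm above the table. x, y along the slides. Moving it level drags the carrier along both slides (friction 1.5 N each); the carrier cannot turn or lift.
- saddle (a joint): Lower slide, m: the carrier's position along the stage's own x, away from the robot as it grows; travel -0.09 to 0.09.
- carrier (a joint): Upper slide, m: the carrier's position along the stage's own y, to the robot's left as it grows; travel -0.07 to 0.07.
- seat (a point): Centre of the aluminium nest, where the plaque's underside rests: 68 mm above the table, 14 mm above the carrier's plate, 95 mm from the knob along +x (x, y along the slides). Two end blocks at y = -60 and +60 mm carry the plaque, with 7 mm high fences round its ends; between them 94 mm are free for fingers at the middle of its long sides.
- plaque: The black lacquered wooden plaque with a thin gold border line, 56 mm (x) by 130 mm (y) by 12 mm thick, about 85 g, lying face up in the nest with about 2 mm play. Origin: centre of its underside; z out of its gold-marked face; x, y along the slides while it lies in the nest.
- round_mark (a point): Centre of the round gold mark, 14 mm diameter, on the plaque's face at plaque x = -12, y = +42 mm (robot's left).
- square_mark (a point): Centre of the square gold mark, 14 mm wide, on the plaque's face at plaque x = +12, y = -42 mm (robot's right).
- pointer_tip (a point): Lower tip of the fixed brass pointer, 88 mm above the table, 8 mm above the face of the nested plaque. Its steel arm, 12 mm thick, top 117 mm above the table, runs from the tip 150 mm along +x (away from the robot, parallel to the lower slide) to a post 16 mm thick, 120 mm tall.
- jar: Bystander: glass jar with a red lid, 72 mm diameter, 95 mm tall; origin at the centre of its underside.
- bowl: Bystander: steel bowl, 150 mm diameter, 55 mm tall; origin at the centre of its underside.
- rub_block: Bystander: wooden rubbing block with a rubber sole, 90 x 50 x 32 mm; origin at the centre of its underside.
Not all that is in view belongs to the job. Leave any brown or green look-alike of the part that bears pointer_tip alone. Of the things shaped like the plaque, the black one is meant.

How it is judged:
By the outcome, as a careful person would: the job done as asked, in the order asked, and still so for the second after the job is handed in, while the arm keeps its last pose, push and grip.
It also fails if it takes over 54 s, if anything falls off the work surface, if the arm or the gripper's body presses on something with over 40 N, if the wrist force passes 120 N, or if a joint passes its speed limit or range.

### The arm

A 6-joint arm with a two-finger parallel gripper is mounted at the origin on the work surface. World frame = base frame: x ahead of the robot, y to its left, z up, the work surface at z = 0. Lengths are in mm, angles in rad, forces in N, time in s.
With the tool pointing down it reaches from about 400 to 925 mm from the base axis. Payload 12.5 kg.
Tool frame: the origin (TCP) lies midway between the tips of the shut fingers; the grasp point (between the pads) lies 19 mm behind it; z points along the fingers, y is the direction in which the jaws open and shut (so a half turn about z gives the same grasp; the last joint's range is limited). The gripper opens to 95 mm and grips with 3 to 60 N. Pads are 20 mm wide; open, the fingers measure 119 mm over their backs; the gripper's body (75 mm by 180 mm) begins 59 mm behind the grasp point.
Start: joints at [-1.24, 0.491, 1.559, -0, 1.092, -0.106], TCP at [264.426, -566.327, 214.661] pointing down, gripper open.
Joint ranges: [-3.1, 3.1], [-0.84, 2.19], [0.05, 2.79], [-1.13, 4.28], [0.06, 2.93], [-2.69, 2.69]. Speed limits (rad/s): [2.22, 2.22, 2.79, 3.14, 3.14, 3.14].

### API

Orientations are given as [roll, pitch, yaw] about the fixed x, y, z axes, in that order (R = Rz(yaw) Ry(pitch) Rx(roll)).
In Python, from cell import env, eyes, job_done, boxes_of, regions_of gives the robot as it stands.
- The arm moves only by the tool send_rows, never from a script. Its argument "plan" is text: rows parted by semicolons, each of 5 numbers parted by spaces: the shift along the tool's x, y, z in mm, then the turn about the tool's z in rad, then the finger opening in mm, from 0 to 95.1. In form: x y z roll gripper; .... A call has 1 to 8 rows; each row shifts and turns the pose as measured when the row begins, along the tool's axes as they then stand; what a row does not reach is not made up. A row lasts 1/10 s, in which the tool goes at most 50 mm and 8.59 degrees, less where a joint would pass 70% of its speed; a pose out of reach is approached as far as the arm can. A call with a gripper value outside its range is refused whole. The fingers move at their own pace and stop on an object; the grip force is fixed at half the most. Time passes only in rows, so rows that do not move let the fingers close. It gives the time, the measured TCP pose, the force and the opening at its end, in the units of the state.
- env.state(): the state, without advancing time (a new reading comes with each control period).
- eyes.read_camera(name): name is "side" or "top"; returns a dict with "image" (384x512x3 uint8, red, green, blue), "vertical_fov" (degrees; the focal length in pixels is half the picture's height over the tangent of half this angle, whatever the lens; pixels are square), "cx", "cy" (the principal point, pixels), "extrinsics" (4x4, takes a point from camera to world coordinates). Camera axes: x right, y up, looking along -z (the intrinsics and any distortion apply to the point x, -y, -z); pixel columns grow to the right and rows downward; lengths in mm; the calibration is good to about 2 mm. A picture is of the moment at which its call begins. There is no depth.
- job_done(): hands the job in, once; it reports no verdict.
Trained networks look in a picture, given as the dict that the camera call returned (one of the last four; its "shot" number tells which), for a name from the list of things; names that differ only in an ending like _2 or _b are one class to them, and where a whole thing is asked for, a point or a joint stands for the part that bears it (a point fixed in the world has none). Each returns a list of dicts, best first, with "confidence" (0 to 1); they miss things now and then, are a little off and sometimes report something else, mostly with a low value. They report only what shows in the picture. A call takes as long as a camera call. They do not tell look-alikes from the thing itself.
- boxes_of(target, picture): "bbox" ([left, top, width, height] in pixels, round what is visible of it).
- regions_of(target, picture): "pixels" (384x512 bool, what is visible of it) and "bbox" ([left, top, width, height] in pixels, round what is visible of it).
The state is a dict: "t": time; "joints": joint angles; "qvel": joint speeds; "tau": joint torques, N m; "eef_pos": TCP position; "tcp_rot": TCP orientation; "ft_force": force on the tool from outside, world axes, zero at the start; "moment": the same for the moment, N m; "opening": opening from 0.0 (shut) to 1.0 (fully open).
Only numpy, scipy, OpenCV 4.12 (cv2) and the standard library are available. Lean on these libraries where they do the work, as an engineer would, in place of code of your own. Each camera call takes 0.05 s, during which the arm holds its last target.

## Working session

There is one attempt and no reset: what is moved stays moved. The work goes in short steps, Python scripts to look and compute and a tool call to move; the robot and the scene stay as the last step left them, time stands still between calls to the robot, and variables do not carry over. Pictures are saved under pics/ and viewed, and the job is handed in when it is done.

Besides the shell and the picture viewer there is one more tool, called after "Emit:" by a JSON object that holds its "op" and its "data", one argument or row to a line. send_rows: Moves the arm, as the interface text tells. Its arguments: {"type":"object","properties":{"plan":{"type":"string"}},"required":["plan"]}

```bash
mkdir -p pics; ls; cat > h.py <<'E'
import numpy as np, cv2
from cell import env, eyes, job_done, boxes_of, regions_of
def K(p):
    f=192/np.tan(np.radians(p["vertical_fov"])/2); return f
def ray(p,u,v):
    f=K(p);E=np.array(p["extrinsics"]);d=np.array([(u-p["cx"])/f,-(v-p["cy"])/f,-1]);return E[:3,3],E[:3,:3]@d
def onz(p,u,v,z):
    o,d=ray(p,u,v);return o+d*(z-o[2])/d[2]
def proj(p,X):
    E=np.array(p["extrinsics"]);c=E[:3,:3].T@(np.array(X)-E[:3,3]);f=K(p);return p["cx"]+f*c[0]/-c[2],p["cy"]-f*c[1]/-c[2]
E
python3 - <<'E'
from h import *
for n in("top","side"):
    p=eyes.read_camera(n);print(n,[k for k in p],p["vertical_fov"],p["cx"],p["cy"],np.round(p["extrinsics"],3).tolist(), {k:v for k,v in p.items() if k not in("image","extrinsics")})
    cv2.imwrite(f"pics/{n}0.png",p["image"][:,:,::-1])
    for t in["knob","plaque","pointer_tip","round_mark","square_mark","seat","jar","bowl","rub_block","saddle"]:
        try: print(t,[(np.round(b["bbox"]).tolist(),round(b["confidence"],2)) for b in boxes_of(t,p)])
        except Exception as e: print(t,e)
print(env.state())
E
```

```text
pics
top ['image', 'vertical_fov', 'cx', 'cy', 'extrinsics', 'shot'] 53.41838341405997 253.36782004894485 196.2376923399489 [[-0.003, 0.996, -0.091, 464.462], [-0.999, -0.006, -0.033, -89.927], [-0.033, 0.09, 0.995, 1082.138], [0.0, 0.0, 0.0, 1.0]] {'vertical_fov': 53.41838341405997, 'cx': 253.36782004894485, 'cy': 196.2376923399489, 'shot': 1}
knob [([196.0, 170.0, 68.0, 76.0], 0.69)]
plaque [([202.0, 178.0, 54.0, 31.0], 0.84), ([293.0, 276.0, 51.0, 23.0], 0.69), ([151.0, 254.0, 21.0, 42.0], 0.59)]
pointer_tip [([390.0, 169.0, 45.0, 71.0], 0.85), ([234.0, 98.0, 40.0, 64.0], 0.75), ([325.0, 100.0, 40.0, 59.0], 0.64)]
round_mark [([294.0, 277.0, 48.0, 24.0], 0.77), ([152.0, 252.0, 20.0, 47.0], 0.7), ([238.0, 100.0, 33.0, 61.0], 0.64), ([203.0, 178.0, 53.0, 26.0], 0.63)]
square_mark [([149.0, 252.0, 24.0, 49.0], 0.96), ([202.0, 179.0, 52.0, 31.0], 0.9), ([292.0, 275.0, 50.0, 30.0], 0.86)]
seat [([193.0, 171.0, 72.0, 72.0], 0.83), ([239.0, 98.0, 34.0, 65.0], 0.69)]
jar [([125.0, 129.0, 36.0, 32.0], 0.89)]
bowl [([300.0, 190.0, 58.0, 54.0], 0.85)]
rub_block []
saddle [([183.0, 167.0, 95.
[... 1178 characters left out ...]
 38.0], 0.61)]
saddle [([196.0, 184.0, 77.0, 51.0], 0.75)]
{'t': 1.1, 'joints': array([-1.23958479e+00,  4.90888036e-01,  1.55893325e+00,  3.73045849e-06,
        1.09171622e+00, -1.05592702e-01]), 'qvel': array([-0.00197502, -0.00021111,  0.00064465, -0.00175885,  0.00025425,
       -0.00104545]), 'tau': array([ 1.16792991e-03, -6.12471843e+01, -2.58429247e+01,  6.92235539e-02,
        4.46965022e-02, -6.56213319e-05]), 'eef_pos': array([ 264.42807023, -566.30230907,  214.6569113 ]), 'tcp_rot': array([3.14153747e+00, 2.51986940e-06, 4.36802518e-01]), 'ft_force': array([0.14705778, 0.15831233, 0.6110391 ]), 'moment': array([0.01835609, 0.0210767 , 0.02889506]), 'opening': 1.0000402374497075}
```

```bash
python3 - <<'E'
import cv2
for n in("top","side"):
    a=cv2.imread(f"pics/{n}0.png")
    c=a[80:320,110:450] if n=="top" else a[100:310,120:400]
    cv2.imwrite(f"pics/{n}0b.png",cv2.resize(c,None,fx=2.35 if n=="top" else 2.8,fy=2.35 if n=="top" else 2.8,interpolation=cv2.INTER_CUBIC))
    cv2.imwrite(f"pics/{n}0c.png",cv2.resize(a[90:260,170:290] if n=="top" else a[110:250,150:290],None,fx=3.5 if n=="top" else 4.2,fy=3.5 if n=="top" else 4.2,interpolation=cv2.INTER_CUBIC))
E
```

```text
(no output)
```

View pics/top0b.png

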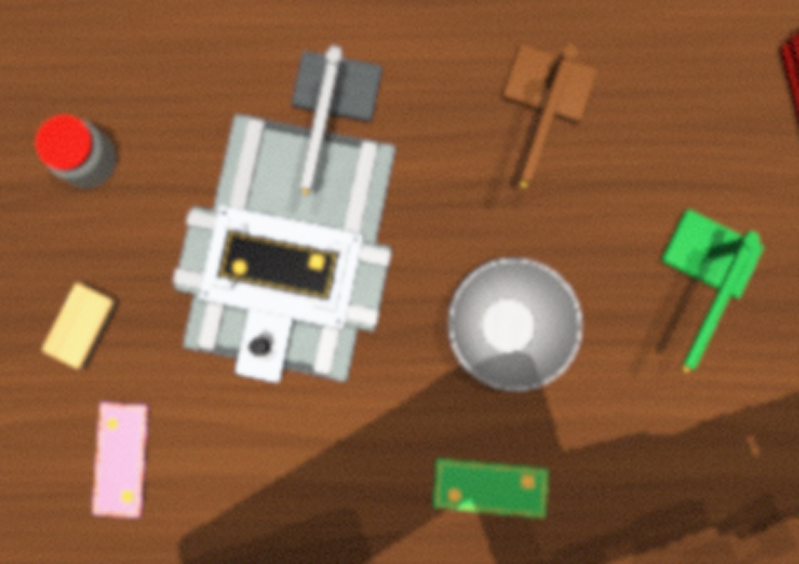

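View pics/side0b.png

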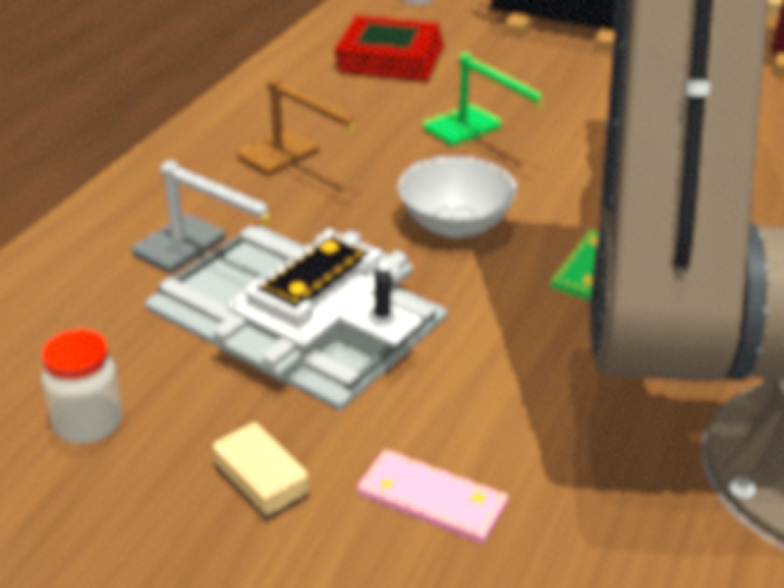

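View pics/top0c.png

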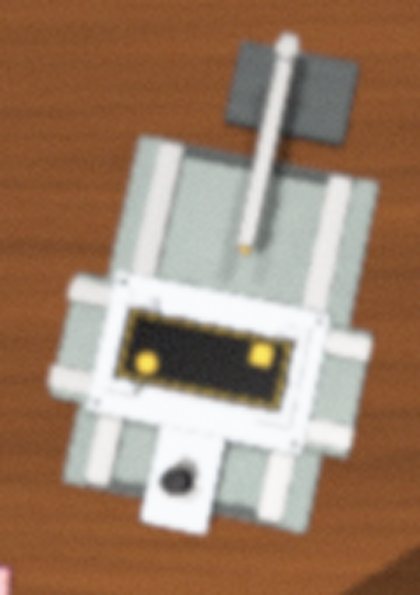

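View pics/side0c.png

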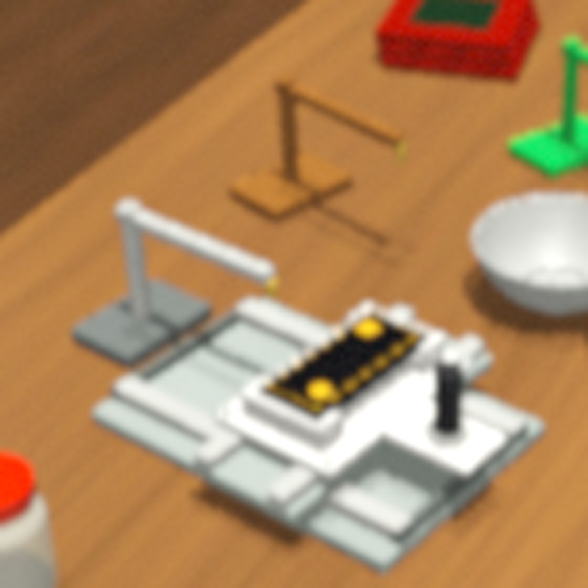

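View pics/top0.png

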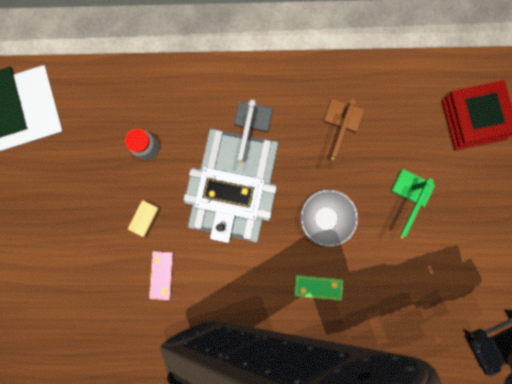

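```bash
cat >> h.py <<'E'
def gold(im,x0,y0,x1,y1,thr=70,mina=4):
    c=im[y0:y1,x0:x1].astype(int); w=np.clip(np.minimum(c[:,:,0],c[:,:,1])-c[:,:,2]-thr,0,None)
    n,l,s,ce=cv2.connectedComponentsWithStats((w>0).astype(np.uint8))
    out=[]
    for i in range(1,n):
        if s[i,4]>=mina:
            m=(l==i)*w; ys,xs=np.mgrid[y0:y1,x0:x1]; out.append((round((m*xs).sum()/m.sum(),2),round((m*ys).sum()/m.sum(),2),int(s[i,4])))
    return out
def tri(P):
    A=np.zeros((3,3));b=np.zeros(3)
    for p,u,v in P:
        o,d=ray(p,u,v);d=d/np.linalg.norm(d);M=np.eye(3)-np.outer(d,d);A+=M;b+=M@o
    X=np.linalg.solve(A,b); return X,[np.round(np.array(proj(p,X))-(u,v),2).tolist() for p,u,v in P]
E
python3 - <<'E'
from h import *
t=eyes.read_camera("top");s=eyes.read_camera("side")
import pickle;pickle.dump((t,s),open("p0.pkl","wb"))
for th in(40,70,100):
  print(th,gold(t["image"],185,140,290,250,th,3));print(gold(s["image"],150,140,290,250,th,3))
E
```

```text
40 [(np.float64(199.75), np.float64(146.25), 4), (np.float64(282.72), np.float64(150.25), 32), (np.float64(244.24), np.float64(190.83), 55), (np.float64(251.57), np.float64(188.9), 5), (np.float64(211.41), np.float64(193.38), 48), (np.float64(204.4), np.float64(195.65), 4), (np.float64(249.77), np.float64(199.23), 4), (np.float64(248.21), np.float64(204.14), 4), (np.float64(187.0), np.float64(233.15), 7), (np.float64(196.88), np.float64(235.06), 10), (np.float64(204.0), np.float64(234.43), 4), (np.float64(286.83), np.float64(236.83), 3), (np.float64(199.61), np.float64(240.72), 50), (np.float64(212.32), np.float64(242.26), 9), (np.float64(234.73), np.float64(241.87), 24), (np.float64(259.27), np.float64(246.5), 15), (np.float64(285.5), np.float64(244.25), 3), (np.float64(209.18), np.float64(248.03), 34), (np.float64(251.66), np.float64(248.37), 17), (np.float64(265.7), np.float64(245.7), 5), (np.float64(272.33), np.float64(244.67), 3), (np.float64(276.8), np.float64(244.4), 4), (np.float64(192.5), np.float64(247.41), 16), (np.float64(230.67), np.float64(248.35), 63), (np.float64(273.4), np.float64(248.4), 7)]
[(np.float64(217.83), np.float64(192.55), 8358), (np.float64(237.27), np.float64(187.74), 34), (np.float64(228.7), np.float64(201.56), 103), (np.float64(215.03), np.float64(202.18), 5)]
70 [(np.float64(244.25), np.float64(190.86), 35), (np.float64(211.41), np.float64(193.31), 30)]
[(np.float64(274.05), np.float64(141.27), 16), (np.float64(245.14), np.float64(145.24), 9), (np.float64(225.39), np.float64(150.23), 42), (np.float64(212.27), np.float64(154.64), 55), (np.float64(214.6), np.float64(177.75), 8), (np.float64(237.27), np.float64(187.68), 23), (np.float64(225.91), np.float64(202.63), 36)]
100 [(np.float64(244.22), np.float64(190.93), 22), (np.float64(211.42), np.float64(193.33), 16)]
[(np.float64(237.21), np.float64(187.7), 18), (np.float64(225.83), np.float64(202.52), 19)]
```

```bash
python3 - <<'E'
from h import *
import pickle;t,s=pickle.load(open("p0.pkl","rb"))
np.set_printoptions(precision=1,suppress=True)
D={"round":((211.41,193.3),(225.85,202.5),80),"sq":((244.25,190.9),(237.25,187.7),80),"tip":((240.2,161.3),(214.7,177.8),88),"knobtop":((220.7,226.8),(256.7,197.3),112)}
R={}
for k,(a,b,z) in D.items():
    X,r=tri([(t,*a),(s,*b)]);R[k]=onz(t,*a,z);print(k,X,r,"top@z",R[k][:2],"side@z",onz(s,*b,z)[:2])
d=R["sq"]-R["round"];print(np.linalg.norm(d[:2]),np.arctan2(d[1],d[0])-np.arctan2(-84,24))
d=onz(s,237.25,187.7,80)-onz(s,225.85,202.5,80);print(np.linalg.norm(d[:2]),np.arctan2(d[1],d[0])-np.arctan2(-84,24))
for n,p,q in(("t",t,"top"),("s",s,"side")):
    im=p["image"]; c=im[150:240,190:280] if n=="t" else im[165:220,195:275]
    cv2.imwrite(f"pics/z{n}.png",cv2.resize(c,None,fx=7,fy=7,interpolation=cv2.INTER_NEAREST)[:,:,::-1])
E
```

```text
round [564.8  54.4  79. ] [[-0.08, -0.19], [0.18, 0.02]] top@z [564.2  54.1] side@z [564.7  55.7]
sq [570.4 -32.9  77.9] [[-0.03, -0.07], [0.06, 0.01]] top@z [570.  -33.1] side@z [569.2 -30.1]
tip [646.1 -23.6 100.2] [[-0.07, -0.15], [0.13, 0.02]] top@z [647.9 -22.9] side@z [656.3 -39.8]
knobtop [475.7  25.9 107.1] [[-0.06, -0.14], [0.13, 0.01]] top@z [475.3  25.2] side@z [473.3  32.3]
87.33967658089269 -0.2119631053428419
85.92025854346281 -0.2258748237728192
```

View pics/zt.png

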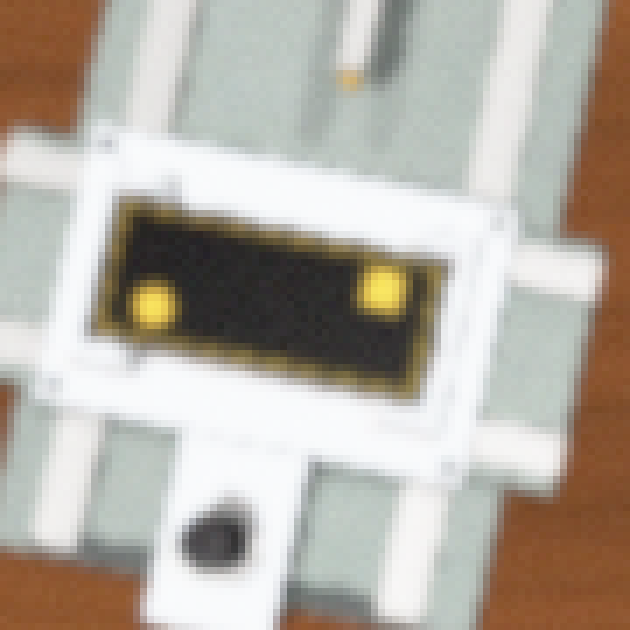

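View pics/zs.png

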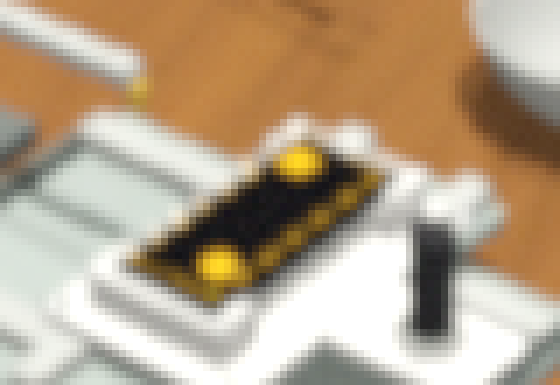

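The steel pointer with its brass tip at top (240,161) belongs to the stage. The brown one at (333,158) and the green one at (404,236) are look-alikes. The black plaque is at (229,193), and the knob is at about (219,227).

Emit:
{"op": "send_rows", "data": {
  "plan": "34 -35 0 0 50;34 -35 0 0 50;34 -35 0 0 50;34 -35 0 0 50;34 -35 0 0 50;34 -35 0 0 50;34 -35 0 0 50;34 -35 0 0 50"
}}

```text
t: 2.0
eef_pos: [393.9, -192.1, 213.6]
tcp_rot: [3.138, -0.001, 0.428]
ft_force: [0.5, 0.2, 0.1]
opening: 0.525
```

```bash
python3 - <<'E'
from h import *
import pickle;t,s=pickle.load(open("p0.pkl","rb"))
print(onz(t,239.6,161.2,88),onz(s,214.4,179.3,88))
# rails/post yaw: arm top from px
for a in[(240,161),(252,101)]: print(onz(t,*a,117))
E
```

```text
[648.18194865 -21.33380732  88.        ] [652.78556836 -31.47482853  88.        ]
[643.33241136 -24.36282555 117.        ]
[801.02437086 -55.66632669 117.        ]
```

Emit:
{"op": "send_rows", "data": {
  "plan": "33 -34 0 0 50;33 -34 0 0 50;33 -34 0 0 50;33 -34 0 0 50;33 -34 0 0 50;0 0 0 -0.14 50;0 0 0 -0.14 50;0 0 0 -0.14 50"
}}

```text
t: 2.8
eef_pos: [476.7, 47.8, 214.9]
tcp_rot: [3.134, -0.002, 0.865]
ft_force: [0.2, 0.4, 1.1]
opening: 0.531
```

Emit:
{"op": "send_rows", "data": {
  "plan": "0 0 0 -0.14 50;0 0 0 -0.14 50;0 0 0 -0.14 50;0 0 0 -0.09 50;0 0 0 0 50"
}}

```text
t: 3.3
eef_pos: [476.8, 48.5, 215.3]
tcp_rot: [3.133, 0.002, 1.401]
ft_force: [0.5, 0.4, 0.5]
opening: 0.526
```

Emit:
{"op": "send_rows", "data": {
  "plan": "-17 0.6 20 0.045 50;0 0 25 0 50;0 0 20 0 50;0 0 0 0 50"
}}

```text
t: 3.7
eef_pos: [475.9, 30.8, 149.6]
tcp_rot: [3.129, 0.001, 1.343]
ft_force: [-0.7, -0.2, 0.3]
opening: 0.525
```

```bash
python3 - <<'E'
from h import *
t=eyes.read_camera("top");s=eyes.read_camera("side")
np.set_printoptions(precision=2,suppress=True);st=env.state();print(st["eef_pos"],st["tcp_rot"])
for n,p,c in(("t",t,(140,260,180,300)),("s",s,(130,230,180,300))):
    im=p["image"][c[0]:c[1],c[2]:c[3]]
    cv2.imwrite(f"pics/d1{n}.png",cv2.resize(im,None,fx=5,fy=5,interpolation=cv2.INTER_CUBIC)[:,:,::-1])
a=[cv2.imread("pics/d1%s.png"%n) for n in"ts"]
print(proj(t,st["eef_pos"]),proj(s,st["eef_pos"]),"knobtop",proj(s,[474.5,31.5,112]),"tip",proj(s,[648,-21,88]))
E
```

```text
[476.92  30.92 151.59] [3.13 0.   1.34]
(np.float64(216.44326282369158), np.float64(225.96525840575913)) (np.float64(255.89002739355126), np.float64(185.61449029034983)) knobtop (np.float64(256.4402797636858), np.float64(197.0645074788195)) tip (np.float64(214.10344613983642), np.float64(181.2465048851506))
```

View pics/d1s.png

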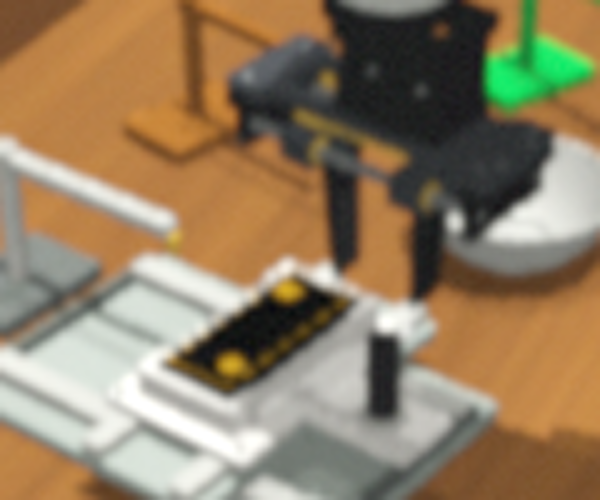

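View pics/d1t.png

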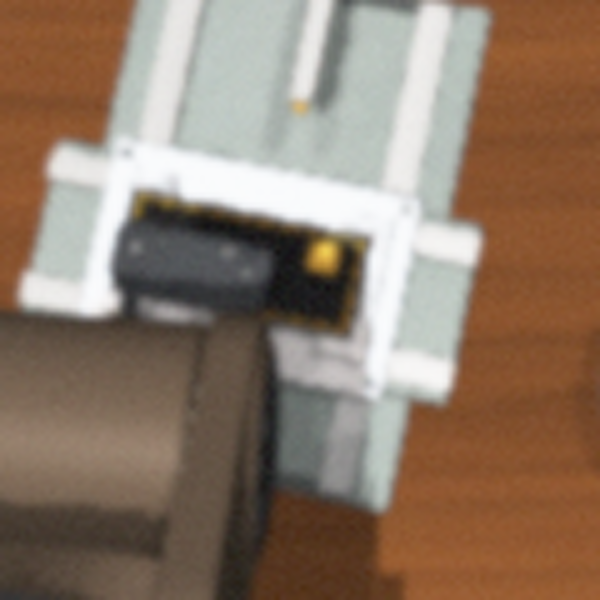

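Emit:
{"op": "send_rows", "data": {
  "plan": "0 -2 25 0 50;0 0 25 0 50;0 0 18 0 50;0 0 6 0 50"
}}

```text
t: 4.2
eef_pos: [480.0, 31.3, 81.2]
tcp_rot: [3.115, -0.002, 1.341]
ft_force: [0.5, 0.1, 0.2]
opening: 0.524
```

```bash
python3 - <<'E'
from h import *
s=eyes.read_camera("side")
np.set_printoptions(precision=2,suppress=True);st=env.state();print(st["eef_pos"],st["tcp_rot"],st["ft_force"])
im=s["image"][150:230,190:290]
cv2.imwrite(f"pics/d2s.png",cv2.resize(im,None,fx=6,fy=6,interpolation=cv2.INTER_CUBIC)[:,:,::-1])
E
```

```text
[480.09  31.28  81.06] [ 3.12 -0.    1.34] [-0.55 -0.56 -1.19]
```

View pics/d2s.png

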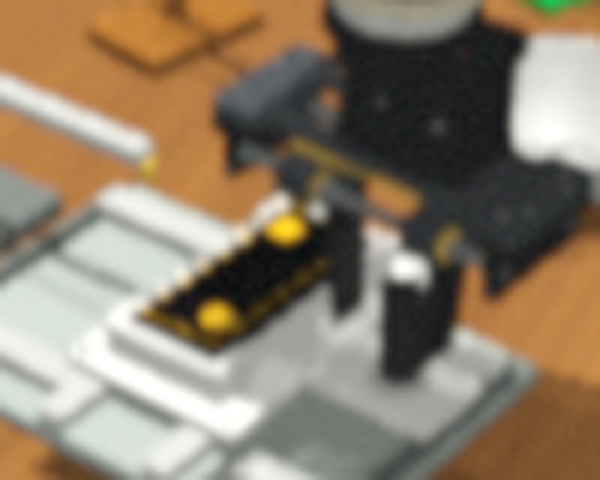

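Emit:
{"op": "send_rows", "data": {
  "plan": "0 -5 4 0 50;0 0 0 0 10;0 0 0 0 10;0 0 0 0 10;0 0 0 0 10"
}}

```text
t: 4.75
eef_pos: [476.8, 32.6, 80.3]
tcp_rot: [3.11, -0.003, 1.34]
ft_force: [3.5, -1.3, -2.1]
opening: 0.241
```

```bash
python3 - <<'E'
from h import *
t=eyes.read_camera("top");s=eyes.read_camera("side")
np.set_printoptions(precision=2,suppress=True);st=env.state();print(st["eef_pos"],st["tcp_rot"],st["ft_force"],st["opening"]*95.1)
im=s["image"][150:230,190:290]
cv2.imwrite(f"pics/d3s.png",cv2.resize(im,None,fx=6,fy=6,interpolation=cv2.INTER_CUBIC)[:,:,::-1])
print(gold(s["image"],205,180,250,215,70,5),gold(t["image"],190,180,260,210,70,5))
E
```

```text
[476.64  32.58  80.25] [ 3.11 -0.    1.34] [ 1.54 -0.22  6.46] 21.321053168389465
[(np.float64(237.6), np.float64(187.89), 24), (np.float64(226.04), np.float64(202.6), 25)] [(np.float64(244.33), np.float64(190.97), 35)]
```

View pics/d3s.png

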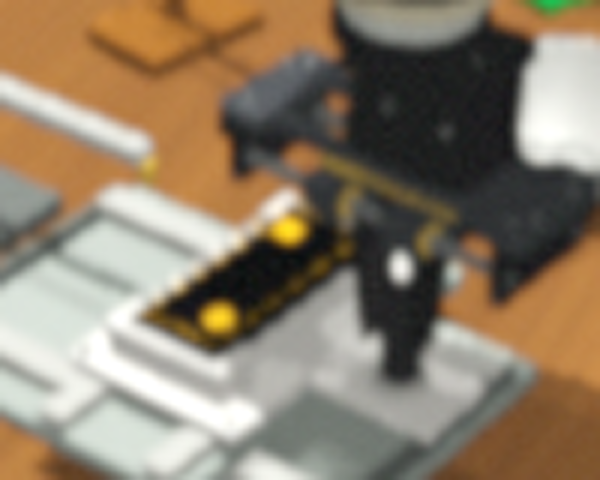

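Emit:
{"op": "send_rows", "data": {
  "plan": "-9 16 0.5 0 10;-9 16 0.5 0 10;-9 16 0.5 0 10;-9 16 0.5 0 10;-9 16 0.5 0 10;0 0 0 0 10"
}}

```text
t: 5.45
eef_pos: [545.7, -32.3, 80.3]
tcp_rot: [3.116, -0.003, 1.34]
ft_force: [1.2, -0.6, 3.7]
opening: 0.23
```

```bash
cat > look.py <<'E'
import sys
from h import *
tag=sys.argv[1]
t=eyes.read_camera("top");s=eyes.read_camera("side")
np.set_printoptions(precision=2,suppress=True);st=env.state();print(st["t"],st["eef_pos"],st["tcp_rot"],st["ft_force"],st["opening"]*95.1)
im=s["image"][145:220,190:270];im2=t["image"][130:205,195:275]
cv2.imwrite(f"pics/{tag}.png",np.hstack([cv2.resize(i,None,fx=5,fy=5,interpolation=cv2.INTER_CUBIC)[:,:,::-1] for i in(im,im2)]))
import pickle;pickle.dump((t,s,st["eef_pos"]),open(tag+".pkl","wb"))
print("s",gold(s["image"],190,145,270,215,80,5));print("t",gold(t["image"],190,130,275,210,80,5))
E
python3 look.py m1
```

```text
5.55 [544.08 -31.06  80.29] [ 3.12 -0.    1.34] [ 1.25 -1.18  2.08] 21.789881123412773
s [(np.float64(228.08), np.float64(173.37), 18), (np.float64(216.56), np.float64(186.52), 13)]
t [(np.float64(268.66), np.float64(165.12), 31)]
```

View pics/m1.png

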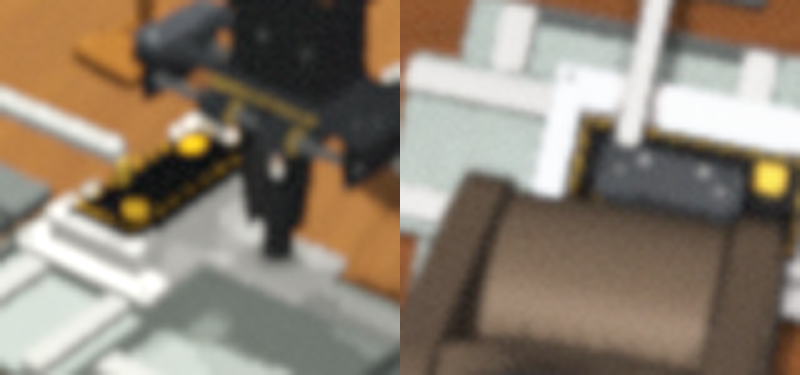

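```bash
python3 - <<'E'
from h import *
import pickle;t,s,e=pickle.load(open("m1.pkl","rb"))
cv2.imwrite("pics/m1z.png",cv2.resize(s["image"][165:197,198:240],None,fx=18,fy=18,interpolation=cv2.INTER_NEAREST)[:,:,::-1])
t0,s0=pickle.load(open("p0.pkl","rb"))
for k,X,o in(("r",[564.2,54.1,80],(225.85,202.5)),("s",[570,-33.1,80],(237.25,187.7))): print(k,proj(s0,X),o)
print(proj(s0,[648,-22,88]),proj(s0,[648,-22,80]),proj(s0,[658,-22,80]),proj(s0,[648,-12,80]))
E
```

```text
r (np.float64(226.25208835068767), np.float64(202.26696881782675)) (225.85, 202.5)
s (np.float64(237.45534327514554), np.float64(187.1702212891784)) (237.25, 187.7)
(np.float64(214.255698181342), np.float64(181.0925204371727)) (np.float64(214.37877216472862), np.float64(183.1581483251471)) (np.float64(211.68591673158159), np.float64(182.43323195937268)) (np.float64(212.85440762530865), np.float64(184.71243185798022))
```

View pics/m1z.png

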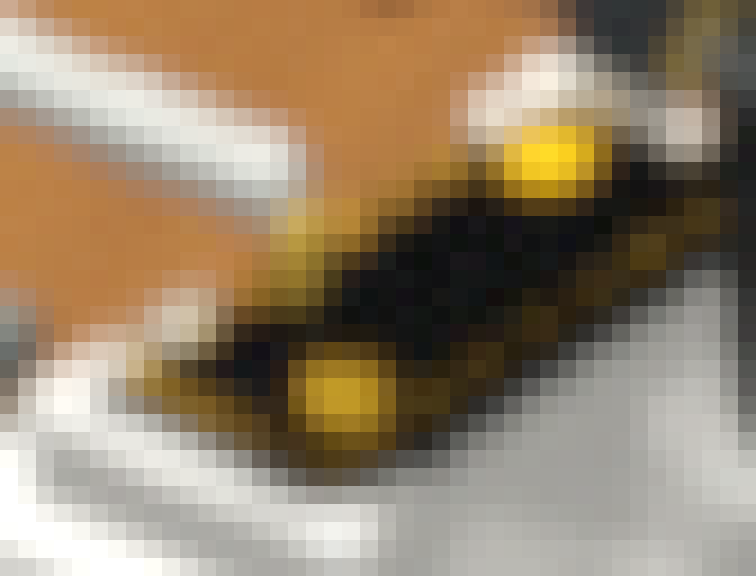

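Emit:
{"op": "send_rows", "data": {
  "plan": "-3.2 6.2 0.2 0 10;-3.2 6.2 0.2 0 10;-3.1 6.3 0.2 0 10;0 0 0 0 10;0 0 0 0 10"
}}

```text
t: 6.05
eef_pos: [558.8, -43.6, 80.3]
tcp_rot: [3.12, -0.003, 1.342]
ft_force: [-1.1, 1.7, 3.8]
opening: 0.229
```

```bash
python3 look.py m2; python3 - <<'E'
from h import *
import pickle;t,s,e=pickle.load(open("m2.pkl","rb"))
a=cv2.resize(s["image"][165:197,198:240],None,fx=18,fy=18,interpolation=cv2.INTER_NEAREST)[:,:,::-1]
cv2.imwrite("pics/m2z.png",a)
E
```

```text
6.15 [558.77 -43.61  80.3 ] [ 3.12 -0.    1.34] [ 0.31 -0.11  2.33] 21.979329171550066
s [(np.float64(225.97), np.float64(170.71), 18)]
t [(np.float64(272.57), np.float64(160.27), 25)]
```

View pics/m2z.png

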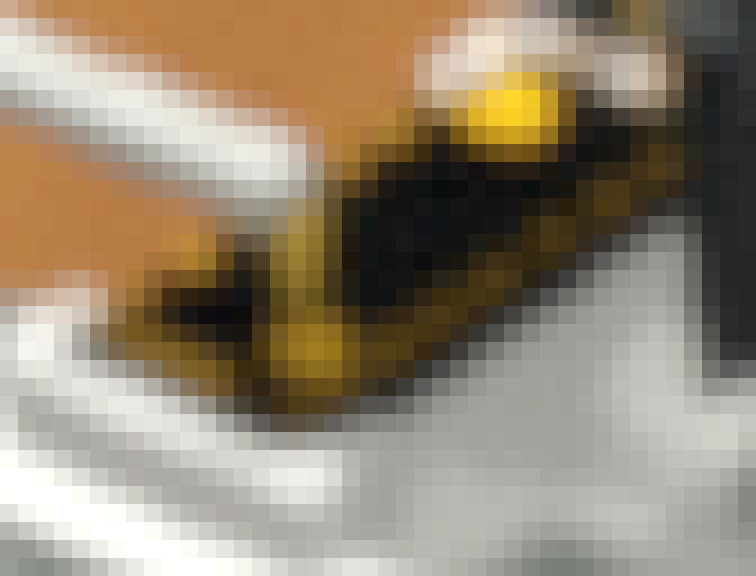

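View pics/m2.png

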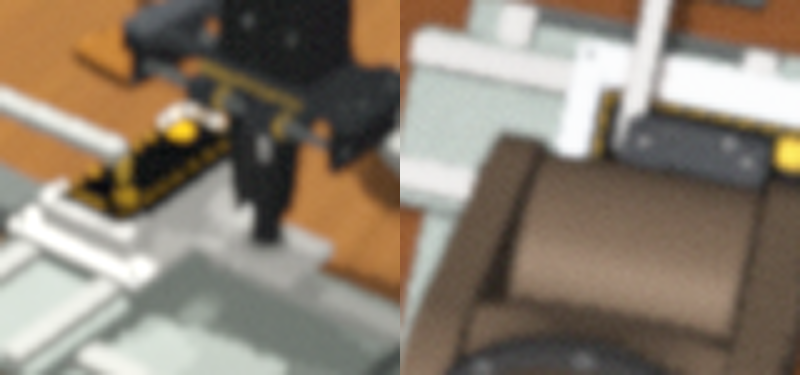

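Emit:
{"op": "send_rows", "data": {
  "plan": "-0.5 2 0 0 10;0 0 0 0 10;0 0 0 0 10;0 0 0 0 10;0 0 0 0 10;0 0 0 0 10;0 0 0 0 10;0 0 0 0 10"
}}

```text
t: 6.95
eef_pos: [560.4, -44.3, 80.3]
tcp_rot: [3.12, -0.003, 1.342]
ft_force: [0.1, -0.6, 1.4]
opening: 0.226
```

```bash
python3 look.py m3; python3 - <<'E'
from h import *
import pickle;t,s,e=pickle.load(open("m3.pkl","rb"))
a=cv2.resize(s["image"][165:197,198:240],None,fx=18,fy=18,interpolation=cv2.INTER_CUBIC)[:,:,::-1].copy()
cv2.imwrite("pics/m3z.png",a)
E
```

```text
7.05 [560.41 -44.34  80.3 ] [ 3.12 -0.    1.34] [-0.27 -0.32  2.66] 21.665409427964324
s [(np.float64(225.72), np.float64(170.5), 18)]
t [(np.float64(272.74), np.float64(159.64), 23)]
```

View pics/m3z.png

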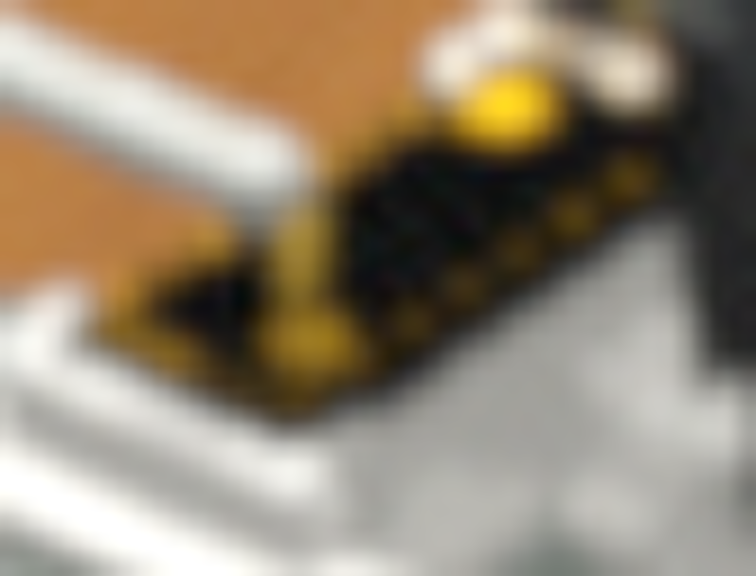

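Emit:
{"op": "send_rows", "data": {
  "plan": "0 1.2 0 0 10;0 0 0 0 10;0 0 0 0 10;0 0 0 0 10;0 0 0 0 10;0 0 0 0 10;0 0 0 0 10;0 0 0 0 10"
}}

```text
t: 7.85
eef_pos: [561.4, -44.6, 80.3]
tcp_rot: [3.121, -0.003, 1.342]
ft_force: [-0.7, 0.9, 2.3]
opening: 0.227
```

Emit:
{"op": "send_rows", "data": {
  "plan": "0 0 0 0 10;0 0 0 0 10;0 0 0 0 10;0 0 0 0 10;0 0 0 0 10;0 0 0 0 10"
}}

```text
t: 8.45
eef_pos: [561.5, -44.6, 80.3]
tcp_rot: [3.12, -0.003, 1.342]
ft_force: [-0.4, 0.3, 2.4]
opening: 0.229
```

```bash
python3 look.py m4; python3 - <<'E'
from h import *
import pickle;t,s,e=pickle.load(open("m4.pkl","rb"))
a=cv2.resize(s["image"][165:197,198:240],None,fx=18,fy=18,interpolation=cv2.INTER_CUBIC)[:,:,::-1].copy()
cv2.imwrite("pics/m4z.png",a)
E
```

```text
8.55 [561.47 -44.59  80.3 ] [ 3.12 -0.    1.34] [-0.07  0.51  1.49] 21.62142583435666
s [(np.float64(225.33), np.float64(170.43), 17), (np.float64(214.5), np.float64(183.26), 5)]
t [(np.float64(272.76), np.float64(159.27), 24)]
```

View pics/m4z.png

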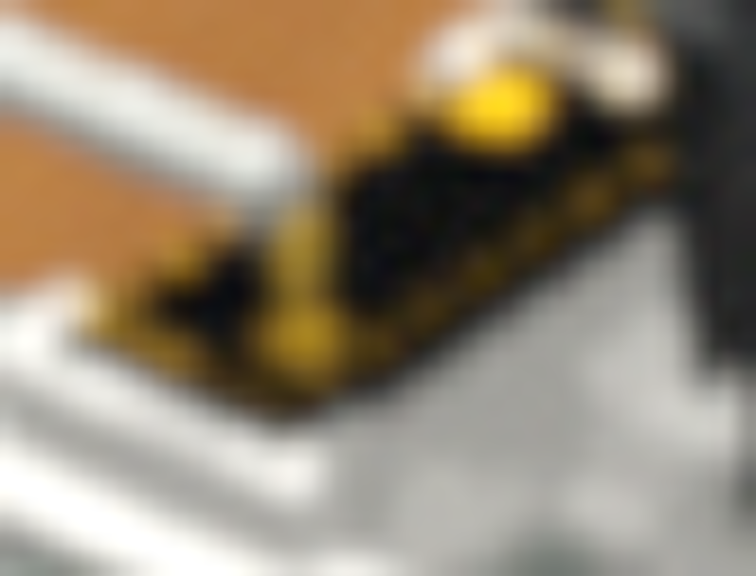

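Emit:
{"op": "send_rows", "data": {
  "plan": "14 -4.2 -0.1 0 10;14 -4.2 -0.1 0 10;14 -4.2 -0.1 0 10;14 -4.2 -0.1 0 10;14 -4.2 -0.1 0 10;13.5 -4 0 0 10;0 0 0 0 10;0 0 0 0 10"
}}

```text
t: 9.35
eef_pos: [556.0, 50.0, 80.3]
tcp_rot: [3.119, -0.003, 1.344]
ft_force: [1.1, -1.9, 0.7]
opening: 0.226
```

```bash
python3 look.py m5; python3 - <<'E'
from h import *
import pickle;t,s,e=pickle.load(open("m5.pkl","rb"))
a=cv2.resize(s["image"][165:197,198:240],None,fx=18,fy=18,interpolation=cv2.INTER_CUBIC)[:,:,::-1].copy()
cv2.imwrite("pics/m5z.png",a)
E
```

```text
9.45 [555.93  49.55  80.3 ] [ 3.12 -0.    1.34] [-1.17  1.99  1.77] 21.846336490241647
s [(np.float64(212.8), np.float64(184.84), 17), (np.float64(200.3), np.float64(199.22), 21)]
t [(np.float64(237.41), np.float64(162.08), 24)]
```

View pics/m5z.png

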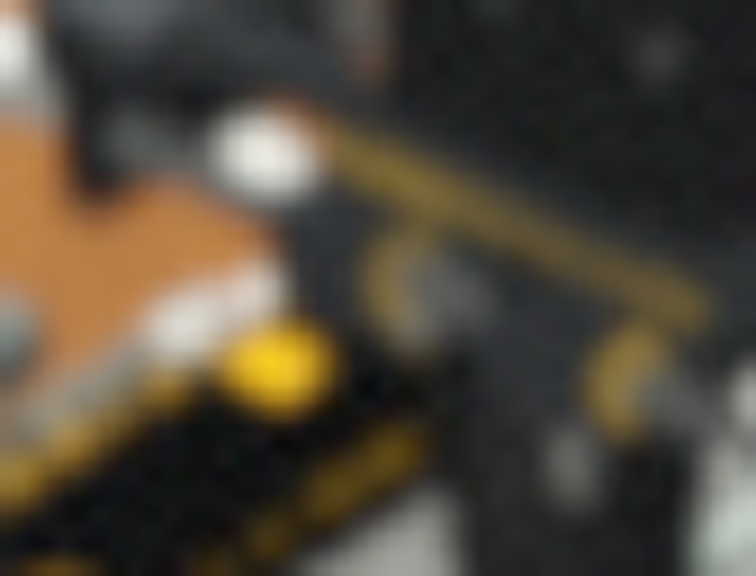

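View pics/m5.png

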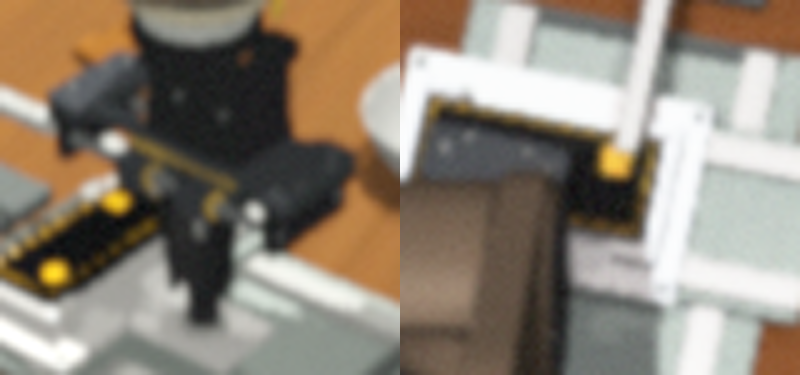

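```bash
python3 - <<'E'
from h import *
import pickle
np.set_printoptions(precision=1,suppress=True)
t,s,e=pickle.load(open("m5.pkl","rb"))
for n,r,q in(("p0",(225.85,202.5),(237.25,187.7)),("m1",(216.5,186.45),(228.08,173.37)),("m4",(214.5,183.26),(225.33,170.43)),("m5",(200.3,199.22),(212.8,184.84))):
    R=onz(s,*r,80);Q=onz(s,*q,80);print(n,R[:2],Q[:2],(Q-R)[:2])
print("tip target",onz(s,214.4,183.1,80)[:2], "top sq",onz(t,237.41,162.08,80)[:2])
print(proj(t,[648,-22,80]),proj(t,[648,-22,88]))
cv2.imwrite("pics/m5t.png",cv2.resize(t["image"][140:185,215:265],None,fx=12,fy=12,interpolation=cv2.INTER_CUBIC)[:,:,::-1])
E
```

```text
p0 [564.7  55.7] [569.2 -30.1] [  4.5 -85.8]
m1 [632.5  -8.2] [635.5 -93.6] [  3.  -85.3]
m4 [647.4 -21.6] [ 652.7 -106.2] [  5.4 -84.6]
m5 [643.4  73.9] [647.8 -11.3] [  4.4 -85.2]
tip target [648.1 -22.3] top sq [647.3 -14.9]
(np.float64(240.05672115985783), np.float64(161.8113430464657)) (np.float64(239.85168772513694), np.float64(161.26561969702018))
```

View pics/m5t.png

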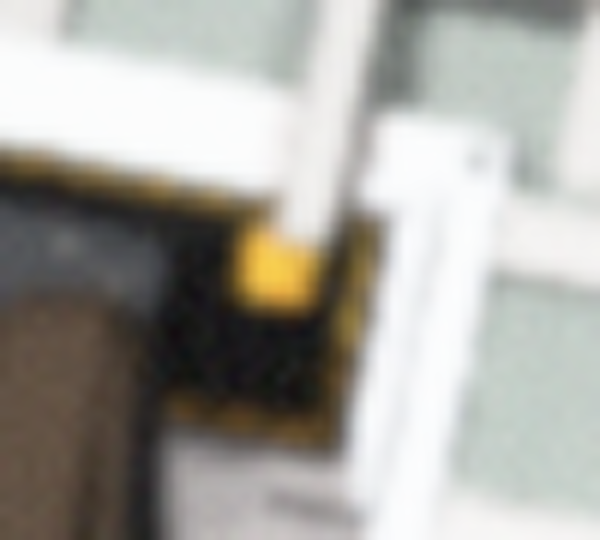

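Emit:
{"op": "send_rows", "data": {
  "plan": "-3.6 1 0 0 10;-3.4 1 0 0 10;0 0 0 0 10;0 0 0 0 10"
}}

```text
t: 9.85
eef_pos: [555.7, 40.5, 80.3]
tcp_rot: [3.121, -0.003, 1.341]
ft_force: [-1.0, 0.7, 2.4]
opening: 0.227
```

```bash
python3 look.py m6; python3 - <<'E'
from h import *
import pickle;t,s,e=pickle.load(open("m6.pkl","rb"))
cv2.imwrite("pics/m6t.png",np.hstack([cv2.resize(t["image"][140:185,215:255],None,fx=10,fy=10,interpolation=cv2.INTER_CUBIC)[:,:,::-1],cv2.resize(s["image"][165:210,200:238],None,fx=10,fy=10,interpolation=cv2.INTER_CUBIC)[:,:,::-1]]))
E
```

```text
9.95 [555.68  40.56  80.3 ] [ 3.12 -0.    1.34] [-0.99 -0.31  2.8 ] 21.619808677949063
s [(np.float64(215.18), np.float64(182.86), 13), (np.float64(202.01), np.float64(197.37), 18)]
t [(np.float64(241.84), np.float64(162.59), 18)]
```

View pics/m6t.png

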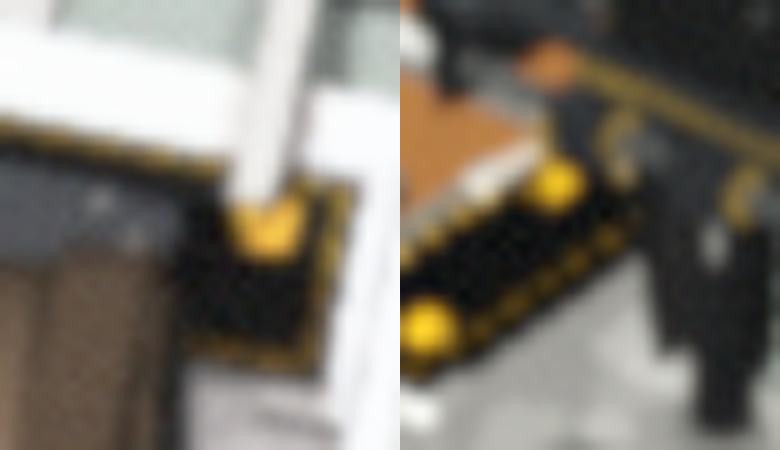

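Emit:
{"op": "send_rows", "data": {
  "plan": "2 0.6 0 0 10;0 0 0 0 10;0 0 0 0 10"
}}

```text
t: 10.25
eef_pos: [556.7, 42.3, 80.3]
tcp_rot: [3.121, -0.002, 1.341]
ft_force: [-1.1, -1.0, 3.1]
opening: 0.23
```

```bash
python3 look.py m7; python3 - <<'E'
from h import *
import pickle;t,s,e=pickle.load(open("m7.pkl","rb"))
cv2.imwrite("pics/m7t.png",np.hstack([cv2.resize(t["image"][140:185,215:255],None,fx=10,fy=10,interpolation=cv2.INTER_CUBIC)[:,:,::-1],cv2.resize(s["image"][165:210,200:238],None,fx=10,fy=10,interpolation=cv2.INTER_CUBIC)[:,:,::-1]]))
E
```

```text
10.35 [556.74  42.25  80.29] [ 3.12 -0.    1.34] [-1.59 -0.78  1.98] 21.733262756808216
s [(np.float64(214.84), np.float64(183.08), 13), (np.float64(201.14), np.float64(197.63), 18)]
t [(np.float64(240.72), np.float64(162.55), 16)]
```

View pics/m7t.png

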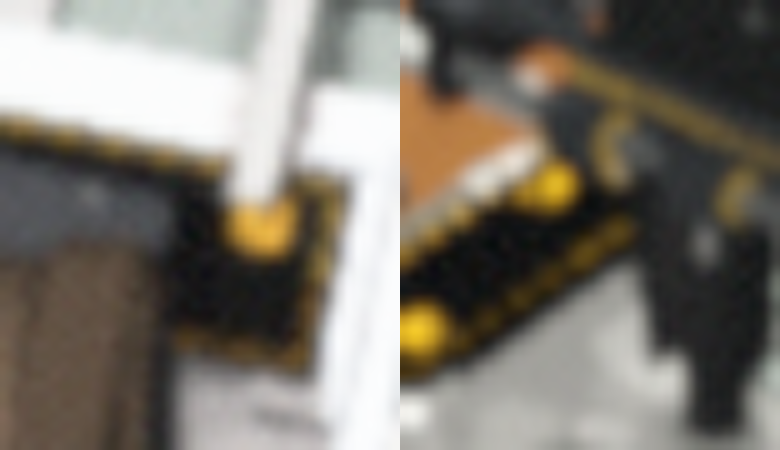

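Emit:
{"op": "send_rows", "data": {
  "plan": "0.8 0.7 0 0 10;0 0 0 0 10;0 0 0 0 10;0 0 0 0 10;0 0 0 0 10;0 0 0 0 10;0 0 0 0 10;0 0 0 0 10"
}}

```text
t: 11.15
eef_pos: [557.6, 42.9, 80.3]
tcp_rot: [3.121, -0.002, 1.341]
ft_force: [-0.8, -0.7, 2.8]
opening: 0.228
```

Emit:
{"op": "send_rows", "data": {
  "plan": "0 0 0 0 10;0 0 0 0 10;0 0 0 0 10;0 0 0 0 10;0 0 0 0 10;0 0 0 0 10"
}}

```text
t: 11.75
eef_pos: [557.7, 42.9, 80.3]
tcp_rot: [3.121, -0.002, 1.341]
ft_force: [-1.2, -0.8, 2.4]
opening: 0.227
```

```bash
python3 look.py m8; python3 - <<'E'
from h import *
import pickle;t,s,e=pickle.load(open("m8.pkl","rb"))
cv2.imwrite("pics/m8t.png",np.hstack([cv2.resize(t["image"][140:185,215:255],None,fx=10,fy=10,interpolation=cv2.INTER_CUBIC)[:,:,::-1],cv2.resize(s["image"][165:210,200:238],None,fx=10,fy=10,interpolation=cv2.INTER_CUBIC)[:,:,::-1]]))
E
```

```text
11.85 [557.63  42.92  80.28] [ 3.12 -0.    1.34] [-1.17 -0.43  2.11] 21.78361408149236
s [(np.float64(213.78), np.float64(183.35), 14), (np.float64(201.17), np.float64(197.9), 21)]
t [(np.float64(239.97), np.float64(162.14), 10)]
```

View pics/m8t.png

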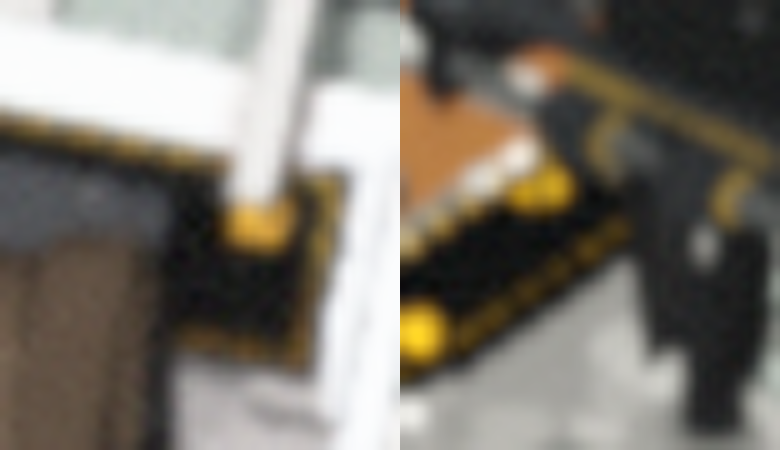

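Emit:
{"op": "send_rows", "data": {
  "plan": "0 -14 -0.3 0 10;0 -14 -0.3 0 10;0 -14 -0.3 0 10;0 -14 -0.3 0 10;0 -14 -0.3 0 10;0 -14 -0.3 0 10;0 0 0 0 10"
}}

```text
t: 12.55
eef_pos: [477.2, 61.7, 80.3]
tcp_rot: [3.112, -0.003, 1.341]
ft_force: [-0.8, -0.7, -1.1]
opening: 0.23
```

```bash
python3 look.py m9
```

```text
12.65 [478.65  61.38  80.28] [ 3.11 -0.    1.34] [-1.97 -1.78  2.14] 21.660597759515216
s [(np.float64(233.07), np.float64(192.29), 23), (np.float64(221.29), np.float64(207.83), 26)]
t [(np.float64(233.22), np.float64(191.01), 30)]
```

View pics/m9.png

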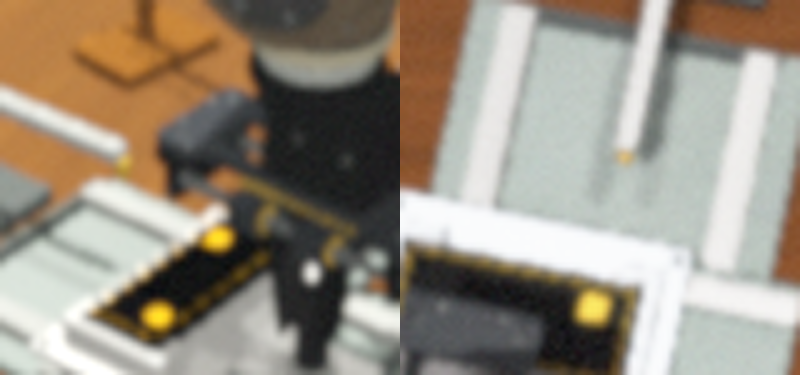

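Emit:
{"op": "send_rows", "data": {
  "plan": "0 -9 -0.3 0 10;0 -9 -0.3 0 10;0 -8 -0.2 0 10;0 0 0 0 10;0 0 0 0 10"
}}

```text
t: 13.15
eef_pos: [452.7, 67.5, 80.3]
tcp_rot: [3.109, -0.004, 1.34]
ft_force: [1.9, -1.2, -0.5]
opening: 0.226
```

```bash
python3 look.py m10
```

```text
13.25 [452.7   67.52  80.26] [ 3.11 -0.    1.34] [-1.87  0.24  3.72] 21.756955906787436
s [(np.float64(239.21), np.float64(195.34), 21), (np.float64(227.79), np.float64(211.08), 24)]
t [(np.float64(231.04), np.float64(200.43), 28)]
```

Emit:
{"op": "send_rows", "data": {
  "plan": "0 0 0 0 50;0 0 0 0 50;0 0 -20 0 50;0 0 -30 0 50;0 0 -10 0 60;0 0 0 0 80"
}}

```text
t: 13.85
eef_pos: [452.1, 67.7, 141.3]
tcp_rot: [3.108, -0.005, 1.34]
ft_force: [-0.4, 0.6, 0.3]
opening: 0.641
```

```bash
python3 - <<'E'
from h import *
t=eyes.read_camera("top");s=eyes.read_camera("side")
np.set_printoptions(precision=2,suppress=True);st=env.state();print(st["t"],st["eef_pos"],st["tcp_rot"],st["opening"]*95.1)
g=gold(t["image"],185,180,260,230,80,5);h=gold(s["image"],190,170,270,225,80,5);print(g,h)
for a in g: print("t",onz(t,a[0],a[1],80)[:2])
for a in h: print("s",onz(s,a[0],a[1],80)[:2])
E
```

```text
13.95 [451.56  67.67 140.1 ] [ 3.11 -0.    1.34] 68.45433961604658
[(np.float64(231.45), np.float64(199.49), 13)] [(np.float64(239.01), np.float64(195.1), 15), (np.float64(227.38), np.float64(210.92), 16)]
t [547.45   0.8 ]
s [545.99   4.04]
s [541.07  90.67]
```

Emit:
{"op": "send_rows", "data": {
  "plan": "0 24 0.8 -0.016 90;0 24 0.8 0 90;0 24 0.8 0 90;0 22 0.8 0 90;0 0 0 0 90;0 0 0 0 90"
}}

```text
t: 14.55
eef_pos: [543.6, 46.6, 131.7]
tcp_rot: [3.12, -0.002, 1.357]
ft_force: [-0.4, -0.4, -0.2]
opening: 0.945
```

```bash
python3 look.py n1;python3 - <<'E'
from h import *
import pickle;t,s,e=pickle.load(open("n1.pkl","rb"))
cv2.imwrite("pics/n1.png",np.hstack([cv2.resize(s["image"][130:230,185:285],None,fx=4,fy=4,interpolation=cv2.INTER_CUBIC)[:,:,::-1],cv2.resize(t["image"][150:250,170:270],None,fx=4,fy=4,interpolation=cv2.INTER_CUBIC)[:,:,::-1]]))
E
```

```text
14.65 [543.47  46.69 132.3 ] [ 3.12 -0.    1.36] [-0.91 -0.35 -0.05] 90.12404728140756
s [(np.float64(239.06), np.float64(195.13), 10), (np.float64(227.01), np.float64(211.37), 11)]
t []
```

View pics/n1.png

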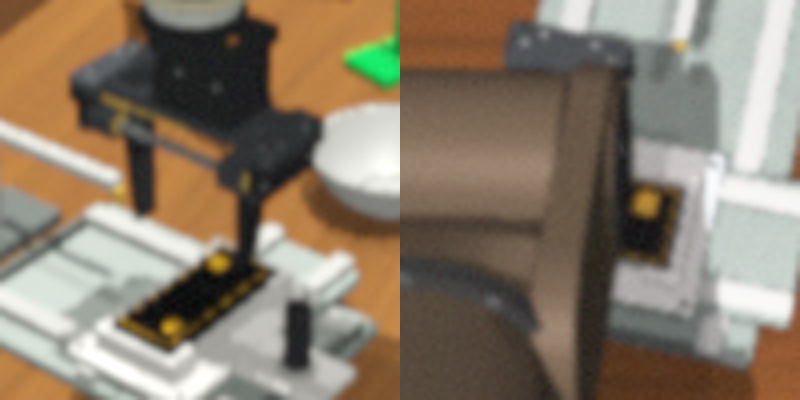

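Emit:
{"op": "send_rows", "data": {
  "plan": "0 -0.5 20 0 90;0 -0.5 20 0 90;0 -0.5 18 0 90;0 0 8 0 90;0 0 0 0 90"
}}

```text
t: 15.15
eef_pos: [540.4, 47.9, 65.0]
tcp_rot: [3.119, -0.002, 1.358]
ft_force: [0.2, 0.1, 0.5]
opening: 0.949
```

```bash
python3 look.py n2;python3 - <<'E'
from h import *
import pickle;t,s,e=pickle.load(open("n2.pkl","rb"))
cv2.imwrite("pics/n2.png",cv2.resize(s["image"][140:230,195:285],None,fx=6,fy=6,interpolation=cv2.INTER_CUBIC)[:,:,::-1])
E
```

```text
15.25 [541.04  47.88  66.01] [ 3.12 -0.    1.36] [-0.05 -0.33  0.27] 89.91118580179305
s []
t []
```

View pics/n2.png

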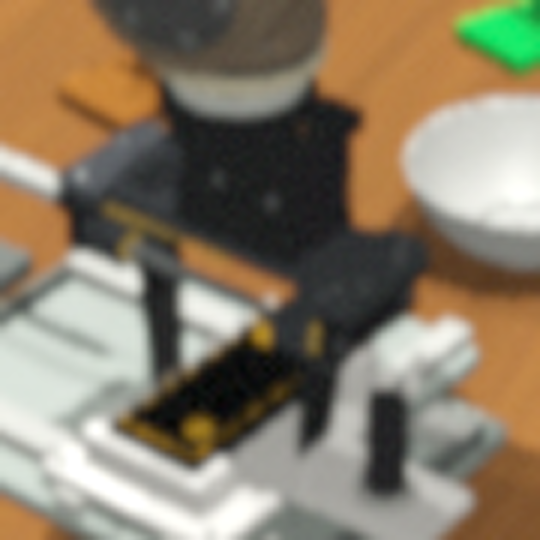

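Emit:
{"op": "send_rows", "data": {
  "plan": "0 2 6 0 90;0 0 0 0 90;0 0 0 0 40;0 0 0 0 40;0 0 0 0 40;0 0 0 0 40;0 0 0 0 40"
}}

```text
t: 15.95
eef_pos: [544.4, 47.4, 62.2]
tcp_rot: [3.113, -0.003, 1.358]
ft_force: [-0.8, 0.3, 0.2]
opening: 0.585
```

Emit:
{"op": "send_rows", "data": {
  "plan": "0 0 0 0 70;0 0 0 0 70;0 0 4 0 70;0 0 1 0 70;0 0 0 0 40;0 0 0 0 40;0 0 0 0 40"
}}

```text
t: 16.65
eef_pos: [544.5, 47.4, 56.5]
tcp_rot: [3.114, -0.003, 1.358]
ft_force: [-0.1, -0.4, 0.9]
opening: 0.592
```

Emit:
{"op": "send_rows", "data": {
  "plan": "0 0 0 0 40;0 0 -8 0 40;0 0 -12 0 40;0 0 -20 0 40;0 0 -25 0 40;0 0 -30 0 40;0 0 -30 0 40;0 0 0 0 40"
}}

```text
t: 17.45
eef_pos: [540.4, 47.8, 191.2]
tcp_rot: [3.113, -0.003, 1.358]
ft_force: [0.5, 0.1, -1.1]
opening: 0.583
```

```bash
python3 look.py n3;python3 - <<'E'
from h import *
import pickle;t,s,e=pickle.load(open("n3.pkl","rb"));print(env.state()["joints"])
cv2.imwrite("pics/n3.png",np.hstack([cv2.resize(s["image"][90:230,185:285],None,fx=4,fy=4,interpolation=cv2.INTER_CUBIC)[:,:,::-1],cv2.resize(t["image"][110:250,170:270],None,fx=4,fy=4,interpolation=cv2.INTER_CUBIC)[:,:,::-1]]))
E
```

```text
17.55 [539.11  47.84 187.79] [ 3.12 -0.    1.36] [ 0.36 -0.12 -0.67] 55.619785076557164
s []
t []
[-0.03242693  0.39475724  1.8120124  -0.0028117   0.91072678  0.18194837]
```

View pics/n3.png

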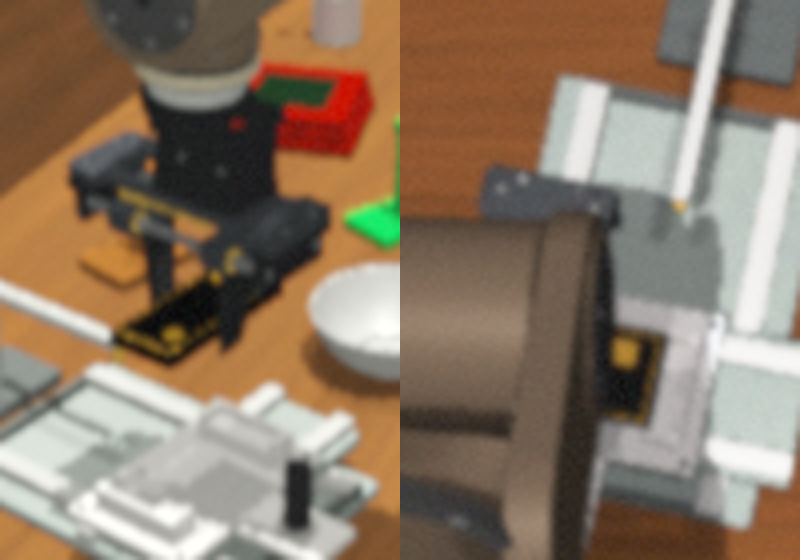

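Emit:
{"op": "send_rows", "data": {
  "plan": "4 12 -15 0 40;8 24 -25 0 40;10 32 -25 0 40;11 36 -20 0 40;11 36 -10 0 40;11 36 0 0 40;11 36 0 0 40;8 24 0 0 40"
}}

```text
t: 18.35
eef_pos: [785.7, 71.3, 280.7]
tcp_rot: [3.134, 0.001, 1.358]
ft_force: [0.2, -0.1, -0.5]
opening: 0.589
```

```bash
python3 - <<'E'
from h import *
st=env.state();np.set_printoptions(precision=3,suppress=True);print(st["t"],st["eef_pos"],st["tcp_rot"],st["joints"],st["opening"]*95.1)
E
```

```text
18.35 [785.75   71.277 280.731] [3.134 0.001 1.358] [ 0.008  0.707  0.979 -0.003  1.448  0.221] 55.986196287072566
```

Emit:
{"op": "send_rows", "data": {
  "plan": "7 24 0 0 40;7 24 0 0 40;7 24 0 0 40;7 24 0 0 40;7 24 0 0 40;7 24 0 0 40;7 24 0 0 40"
}}

```text
t: 19.05
eef_pos: [939.0, 81.8, 255.6]
tcp_rot: [-3.14, 0.002, 1.358]
ft_force: [-1.4, -0.3, 12.7]
opening: 0.588
```

```bash
python3 - <<'E'
from h import *
st=env.state();np.set_printoptions(precision=3,suppress=True);print(st["t"],st["eef_pos"],st["tcp_rot"],st["joints"],st["opening"]*95.1)
E
```

```text
19.05 [939.013  81.846 255.556] [-3.14   0.002  1.358] [ 0.018  1.17   0.047 -0.002  1.927  0.23 ] 55.88811614533339
```

Emit:
{"op": "send_rows", "data": {
  "plan": "-4 -14 -4 0 40;-7 -24 -6 0 40;-7 -24 -6 0 40;-4 -14 -4 0 40;0 0 0 0 40"
}}

```text
t: 19.55
eef_pos: [857.8, 75.9, 245.7]
tcp_rot: [-3.105, 0.011, 1.357]
ft_force: [1.3, 0.1, -0.3]
opening: 0.585
```

```bash
python3 - <<'E'
from h import *
st=env.state();np.set_printoptions(precision=3,suppress=True);print(st["t"],st["eef_pos"],st["tcp_rot"],st["joints"],st["opening"]*95.1,st["ft_force"])
t=eyes.read_camera("top");s=eyes.read_camera("side")
for n,p in(("top",t),("side",s)): cv2.imwrite(f"pics/q1{n}.png",p["image"][:,:,::-1])
print([onz(t,u,v,0)[:2] for u,v in((20,54),(250,53),(480,48))])
E
```

```text
19.55 [857.766  75.859 245.717] [-3.105  0.011  1.357] [ 0.012  0.896  0.681 -0.002  1.603  0.226] 55.662698995669984 [ 1.27   0.058 -0.344]
[array([997.748, 647.288]), array([987.425, -46.066]), array([ 989.54 , -712.306])]
```

View pics/q1top.png

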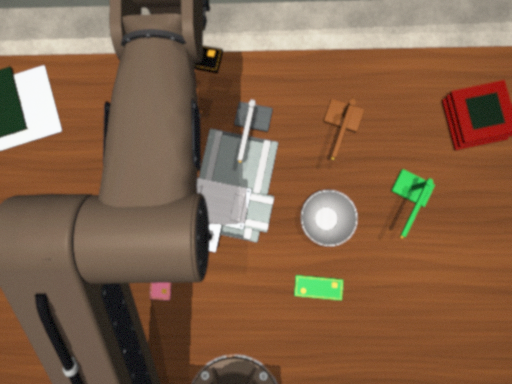

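View pics/q1side.png

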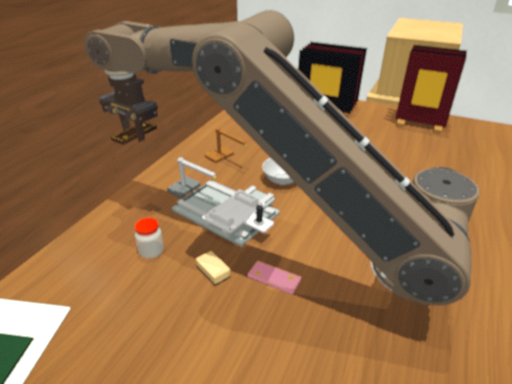

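Emit:
{"op": "send_rows", "data": {
  "plan": "-5 -15 0.5 0 40;-10 -30 1 0 40;-12 -36 1.2 0 40;-12 -36 1.2 0 40;-12 -36 1.2 0 40;-12 -36 1.2 0 40;-12 -36 1.2 0 40;-12 -36 1.2 0 40"
}}

```text
t: 20.45
eef_pos: [586.1, 45.3, 233.9]
tcp_rot: [-3.096, 0.012, 1.357]
ft_force: [1.3, 1.0, 0.2]
opening: 0.585
```

Emit:
{"op": "send_rows", "data": {
  "plan": "-12 -36 5 0 40;-12 -36 8 0 40;-8 -20 8 0 40;0 0 0 0 40;0 0 0 0 40"
}}

```text
t: 20.95
eef_pos: [487.9, 32.7, 215.8]
tcp_rot: [-3.094, 0.013, 1.356]
ft_force: [0.3, -0.0, -0.7]
opening: 0.585
```

```bash
python3 look.py k1;python3 - <<'E'
from h import *
import pickle;t,s,e=pickle.load(open("k1.pkl","rb"));print(proj(s,[452.4,67.6,112]))
cv2.imwrite("pics/k1.png",np.hstack([cv2.resize(s["image"][100:240,200:300],None,fx=4,fy=4,interpolation=cv2.INTER_CUBIC)[:,:,::-1],cv2.resize(t["image"][130:270,170:270],None,fx=4,fy=4,interpolation=cv2.INTER_CUBIC)[:,:,::-1]]))
E
```

```text
21.05 [488.01  32.74 215.61] [-3.09  0.01  1.36] [ 0.5  -0.   -0.74] 55.76672092664152
s []
t []
(np.float64(258.2643493617089), np.float64(205.62125345432133))
```

View pics/k1.png

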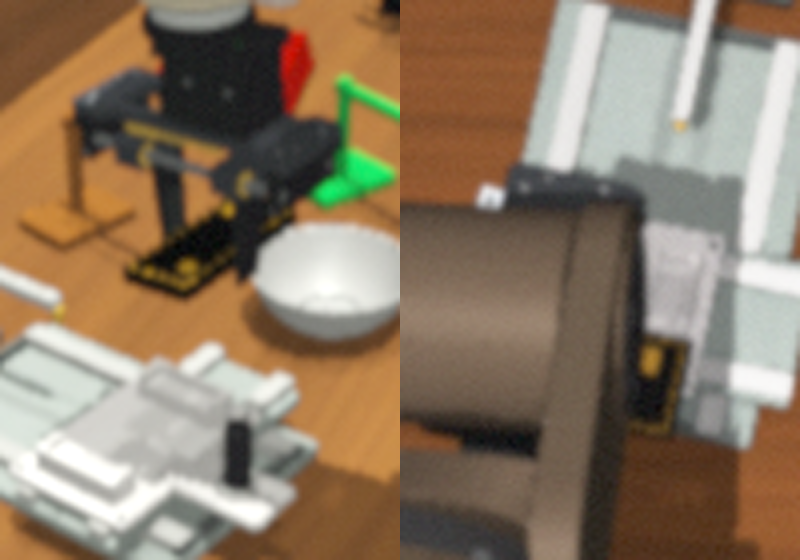

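Emit:
{"op": "send_rows", "data": {
  "plan": "-4 -12 12 0 40;-4 -13 20 0 40;-4 -12 22 0 40;0 0 20 0 40;0 0 12 0 40;0 0 0 0 40;0 0 0 0 40"
}}

```text
t: 21.75
eef_pos: [453.2, 28.7, 128.4]
tcp_rot: [-3.097, 0.012, 1.357]
ft_force: [0.5, -0.1, -0.2]
opening: 0.588
```

```bash
python3 look.py k2;python3 - <<'E'
from h import *
import pickle;t,s,e=pickle.load(open("k2.pkl","rb"))
cv2.imwrite("pics/k2.png",np.hstack([cv2.resize(s["image"][140:240,210:310],None,fx=6,fy=6,interpolation=cv2.INTER_CUBIC)[:,:,::-1]]))
E
```

```text
21.85 [453.04  28.72 128.71] [-3.1   0.01  1.36] [ 0.38 -0.32 -1.73] 55.87022758224557
s []
t []
```

View pics/k2.png

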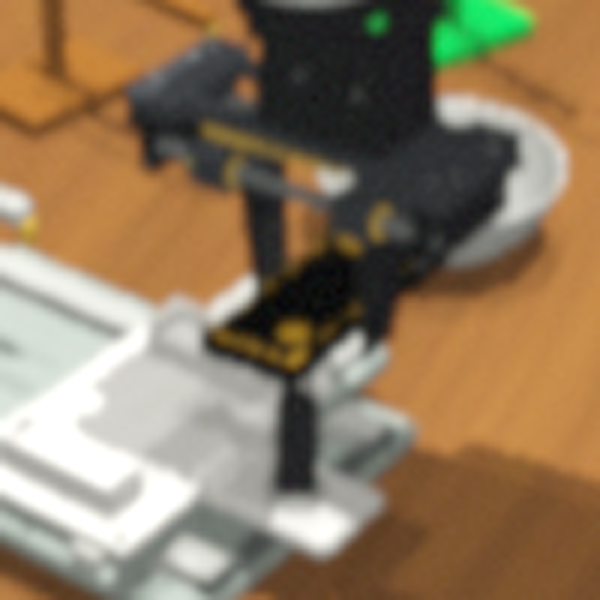

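Emit:
{"op": "send_rows", "data": {
  "plan": "-1 -4 10 0 40;0 -3.5 10 0 40;0 0 8 0 40;0 0 5 0 40;0 0 4 0 40"
}}

```text
t: 22.35
eef_pos: [447.4, 29.1, 94.5]
tcp_rot: [-3.106, 0.011, 1.358]
ft_force: [-2.7, -0.6, 9.6]
opening: 0.587
```

Emit:
{"op": "send_rows", "data": {
  "plan": "0 -1 4 0 40;0 0 4 0 40;0 0 4 0 40"
}}

```text
t: 22.65
eef_pos: [448.9, 28.9, 84.8]
tcp_rot: [-3.113, 0.01, 1.358]
ft_force: [-0.7, 0.1, 11.5]
opening: 0.587
```

```bash
python3 look.py k3;python3 - <<'E'
from h import *
import pickle;t,s,e=pickle.load(open("k3.pkl","rb"))
cv2.imwrite("pics/k3.png",np.hstack([cv2.resize(s["image"][140:240,210:310],None,fx=6,fy=6,interpolation=cv2.INTER_CUBIC)[:,:,::-1]]))
E
```

```text
22.75 [448.88  28.92  84.57] [-3.11  0.01  1.36] [-0.49 -1.18  6.96] 55.82238832400159
s []
t []
```

View pics/k3.png

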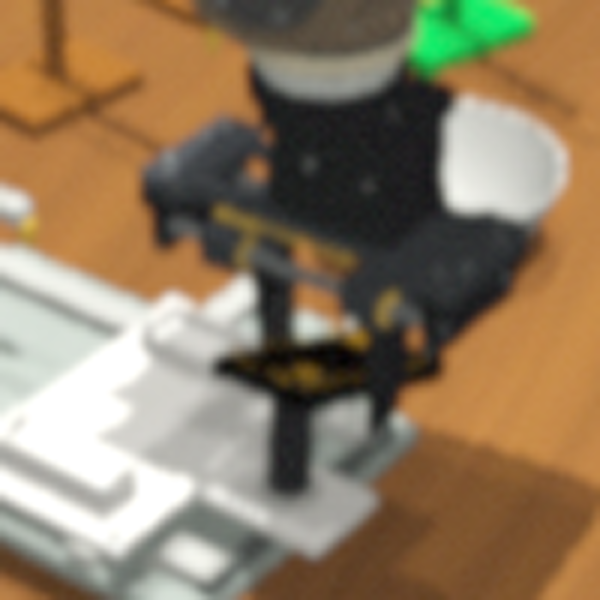

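Emit:
{"op": "send_rows", "data": {
  "plan": "0 -0.5 3.5 0 40;0 0 3.5 0 40;0 0 3 0 40;0 0 0 0 40"
}}

```text
t: 23.15
eef_pos: [451.8, 28.9, 77.8]
tcp_rot: [-3.121, 0.009, 1.357]
ft_force: [-2.3, -0.1, 1.4]
opening: 0.587
```

```bash
python3 look.py k4;python3 - <<'E'
from h import *
import pickle;t,s,e=pickle.load(open("k4.pkl","rb"))
cv2.imwrite("pics/k4.png",np.hstack([cv2.resize(s["image"][140:240,210:310],None,fx=6,fy=6,interpolation=cv2.INTER_CUBIC)[:,:,::-1]]))
E
```

```text
23.25 [451.79  28.84  77.75] [-3.12  0.01  1.36] [ 0.4  -0.61  3.68] 55.46055045369652
s []
t []
```

View pics/k4.png

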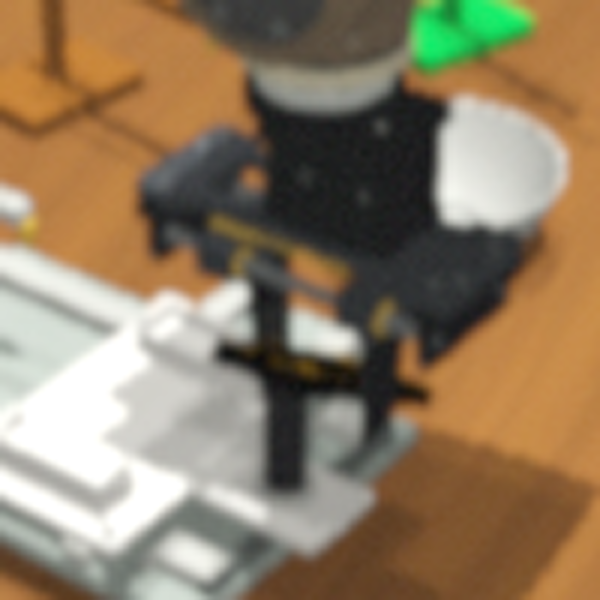

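Emit:
{"op": "send_rows", "data": {
  "plan": "0 -2 3 0 40;0 -2 2.5 0 40;0 0 0 0 40"
}}

```text
t: 23.55
eef_pos: [451.3, 29.4, 74.4]
tcp_rot: [-3.129, 0.007, 1.357]
ft_force: [-1.9, -0.8, 2.7]
opening: 0.589
```

```bash
python3 look.py k5;python3 - <<'E'
from h import *
import pickle;t,s,e=pickle.load(open("k5.pkl","rb"))
cv2.imwrite("pics/k5.png",np.hstack([cv2.resize(s["image"][140:240,210:310],None,fx=6,fy=6,interpolation=cv2.INTER_CUBIC)[:,:,::-1]]))
E
```

```text
23.65 [451.29  29.38  74.31] [-3.13  0.01  1.36] [ 0.53 -0.51  5.77] 56.00251797909207
s [(np.float64(214.56), np.float64(177.67), 5)]
t []
```

View pics/k5.png

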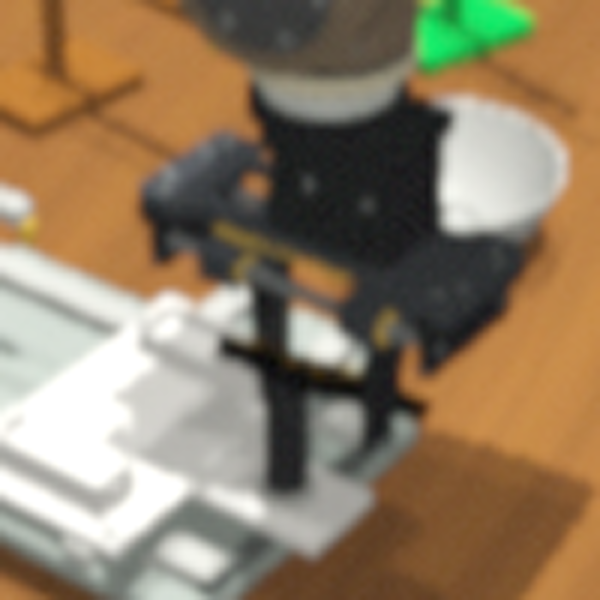

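```bash
cat > tilt.py <<'E'
from h import *
import pickle,sys
t,s,e=pickle.load(open(sys.argv[1]+".pkl","rb"));x0,y0,f=map(float,sys.argv[2:5])
c=np.array(e)+[0,0,19-1.5];X=np.array([.977,-.213,0]);Y=np.array([.213,.977,0]);Z=np.array([0,0,1.])
for th in(0,20,30,35,40,45,50,55):
    a=np.radians(th);y=Y*np.cos(a)+Z*np.sin(a);n=Z*np.cos(a)-Y*np.sin(a)
    print(th,[tuple(int(round((q-o+.5)*f)) for q,o in zip(proj(s,c+sx*28*X+sy*65*y+6*n),(x0,y0))) for sx,sy in((1,1),(-1,1),(1,-1),(-1,-1))])
E
python3 tilt.py k3 210 140 6; python3 tilt.py k5 210 140 6
```

```text
0 [(204, 405), (299, 449), (361, 283), (453, 322)]
20 [(212, 362), (307, 405), (358, 321), (448, 360)]
30 [(219, 339), (315, 382), (353, 342), (443, 381)]
35 [(223, 328), (319, 371), (350, 352), (440, 391)]
40 [(228, 317), (324, 359), (346, 362), (436, 401)]
45 [(234, 306), (330, 348), (342, 372), (432, 412)]
50 [(240, 296), (336, 338), (338, 382), (427, 422)]
55 [(246, 286), (342, 328), (333, 392), (423, 432)]
0 [(199, 421), (293, 465), (356, 299), (447, 338)]
20 [(207, 378), (302, 422), (353, 337), (443, 376)]
30 [(214, 356), (309, 399), (348, 357), (438, 396)]
35 [(219, 345), (314, 388), (345, 367), (434, 406)]
40 [(223, 334), (319, 376), (341, 377), (431, 417)]
45 [(229, 323), (324, 366), (337, 387), (426, 427)]
50 [(235, 313), (330, 355), (333, 397), (422, 437)]
55 [(241, 303), (336, 345), (328, 407), (417, 447)]
```

Emit:
{"op": "send_rows", "data": {
  "plan": "0 0 -8 0 40;9 0 -2 0 40;0 -1 0 0 40;0 -1 4 0 40;0 -1 3.5 0 40;0 0 2.5 0 40;0 0 0 0 40"
}}

```text
t: 24.35
eef_pos: [452.9, 39.9, 76.4]
tcp_rot: [-3.136, 0.006, 1.357]
ft_force: [-0.2, -1.1, 0.0]
opening: 0.589
```

```bash
python3 look.py k6;python3 - <<'E'
from h import *
import pickle;t,s,e=pickle.load(open("k6.pkl","rb"))
cv2.imwrite("pics/k6.png",np.hstack([cv2.resize(s["image"][140:240,210:310],None,fx=6,fy=6,interpolation=cv2.INTER_CUBIC)[:,:,::-1]]))
E
python3 tilt.py k6 210 140 6
```

```text
24.45 [452.76  39.89  76.35] [-3.14  0.01  1.36] [ 0.39 -1.22  0.91] 55.82440367634698
s []
t []
0 [(187, 429), (281, 474), (345, 306), (437, 345)]
20 [(194, 386), (289, 430), (342, 344), (433, 383)]
30 [(202, 364), (297, 407), (337, 364), (427, 403)]
35 [(206, 352), (302, 396), (334, 374), (424, 414)]
40 [(211, 341), (307, 384), (331, 384), (420, 424)]
45 [(217, 331), (312, 373), (327, 394), (416, 435)]
50 [(222, 320), (318, 363), (322, 404), (412, 445)]
55 [(229, 310), (325, 352), (317, 414), (407, 455)]
```

View pics/k6.png

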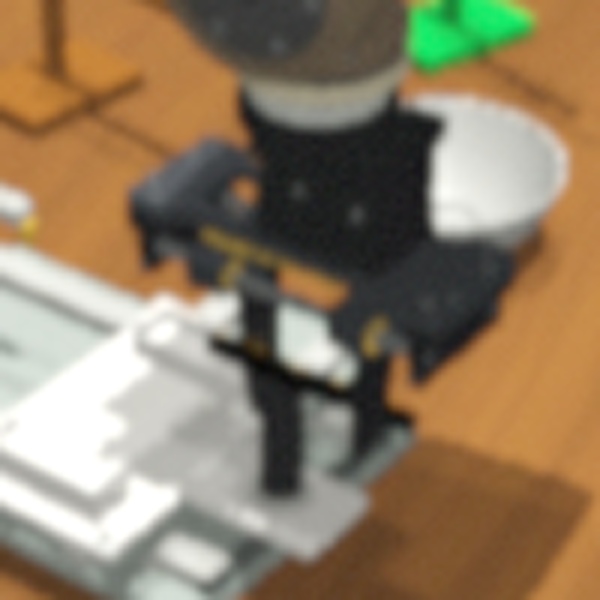

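Emit:
{"op": "send_rows", "data": {
  "plan": "0 0 2.5 0 40;0 0 2.5 0 40;0 0 0 0 40"
}}

```text
t: 24.75
eef_pos: [453.5, 39.8, 71.9]
tcp_rot: [-3.138, 0.006, 1.357]
ft_force: [0.3, -1.4, -0.1]
opening: 0.586
```

```bash
python3 look.py k7;python3 - <<'E'
from h import *
import pickle;t,s,e=pickle.load(open("k7.pkl","rb"))
cv2.imwrite("pics/k7.png",np.hstack([cv2.resize(s["image"][140:240,210:310],None,fx=6,fy=6,interpolation=cv2.INTER_CUBIC)[:,:,::-1]]))
E
python3 tilt.py k7 210 140 6 | tail -5
```

```text
24.85 [453.36  39.83  71.88] [-3.14  0.01  1.36] [ 0.01 -1.55  0.52] 55.84754773294124
s []
t []
35 [(205, 360), (300, 403), (333, 381), (423, 420)]
40 [(210, 349), (306, 392), (329, 391), (419, 431)]
45 [(215, 338), (311, 381), (325, 401), (415, 441)]
50 [(221, 328), (317, 370), (321, 411), (410, 451)]
55 [(228, 318), (323, 360), (316, 421), (405, 462)]
```

View pics/k7.png

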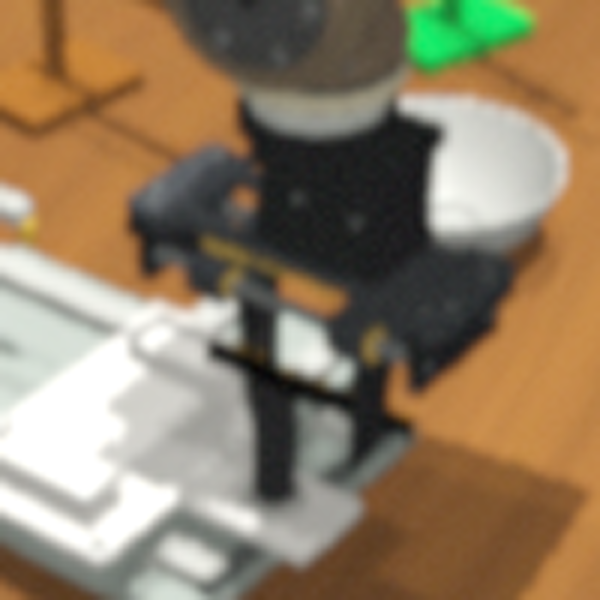

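Emit:
{"op": "send_rows", "data": {
  "plan": "0 0 -6 0 40;0 0 -15 0 40;0 0 -25 0 40;0 0 -30 0 40;0 0 -30 0 40;0 0 -30 0 40;0 0 -15 0 40;0 0 0 0 40"
}}

```text
t: 25.65
eef_pos: [451.9, 41.3, 229.2]
tcp_rot: [-3.131, 0.006, 1.357]
ft_force: [-0.5, 0.4, -0.5]
opening: 0.586
```

```bash
python3 look.py k8;python3 - <<'E'
from h import *
import pickle;t,s,e=pickle.load(open("k8.pkl","rb"))
cv2.imwrite("pics/k8.png",np.hstack([cv2.resize(s["image"][60:220,210:310],None,fx=4,fy=4,interpolation=cv2.INTER_CUBIC)[:,:,::-1],cv2.resize(t["image"][130:290,170:270],None,fx=4,fy=4,interpolation=cv2.INTER_CUBIC)[:,:,::-1]]))
E
python3 tilt.py k8 210 60 4
```

```text
25.75 [451.22  41.24 227.19] [-3.13  0.01  1.36] [ 1.1   0.65 -1.05] 56.06906922540469
s [(np.float64(214.6), np.float64(177.6), 5)]
t []
0 [(123, 426), (191, 454), (237, 351), (302, 375)]
20 [(128, 394), (197, 421), (234, 380), (299, 404)]
30 [(133, 377), (203, 404), (231, 395), (296, 419)]
35 [(137, 369), (206, 395), (229, 403), (293, 427)]
40 [(140, 361), (210, 387), (226, 410), (291, 435)]
45 [(144, 354), (214, 379), (223, 417), (288, 442)]
50 [(148, 346), (218, 372), (220, 424), (284, 449)]
55 [(153, 339), (222, 365), (216, 431), (281, 457)]
```

View pics/k8.png

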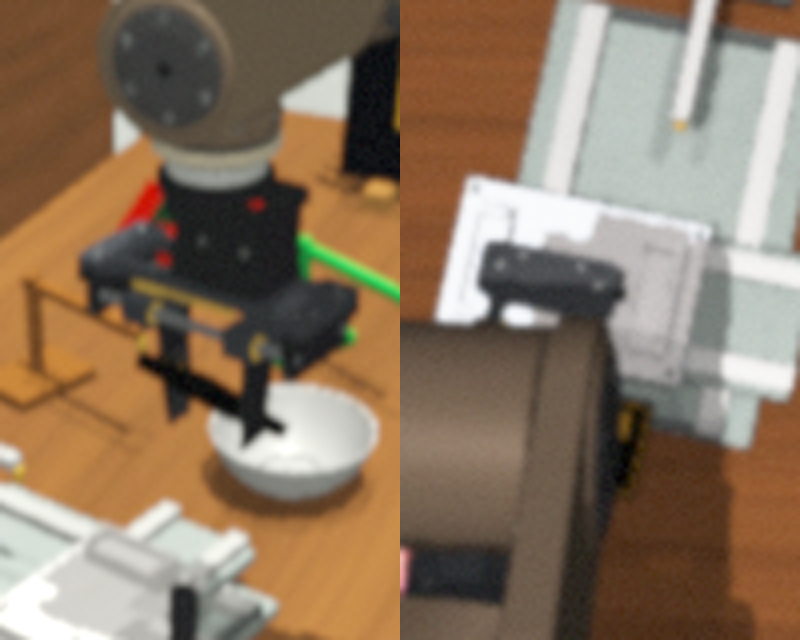

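Emit:
{"op": "send_rows", "data": {
  "plan": "0 0 20 0 40;0 0 32 0 40;0 0 32 0 40;0 0 32 0 40;0 0 20 0 40;0 0 8 0 40;0 0 0 0 40"
}}

```text
t: 26.45
eef_pos: [444.4, 41.0, 71.9]
tcp_rot: [-3.117, 0.008, 1.357]
ft_force: [0.6, -0.2, -0.2]
opening: 0.585
```

Emit:
{"op": "send_rows", "data": {
  "plan": "0 8 0 0 40;5 0 0 0 40;5 0 0 0 40;5 0 0 0 40;0 0 0 0 40"
}}

```text
t: 26.95
eef_pos: [457.6, 55.0, 74.1]
tcp_rot: [-3.121, 0.008, 1.357]
ft_force: [0.5, 0.5, -0.9]
opening: 0.587
```

```bash
python3 look.py k9;python3 - <<'E'
from h import *
import pickle;t,s,e=pickle.load(open("k9.pkl","rb"))
cv2.imwrite("pics/k9.png",np.hstack([cv2.resize(s["image"][140:240,210:310],None,fx=6,fy=6,interpolation=cv2.INTER_CUBIC)[:,:,::-1]]))
E
python3 tilt.py k9 210 140 6 | tail -5
```

```text
27.05 [457.42  54.61  73.87] [-3.12  0.01  1.36] [-0.54  0.81 -0.76] 55.77759163893766
s []
t []
35 [(183, 371), (279, 415), (315, 391), (405, 431)]
40 [(188, 360), (284, 403), (311, 401), (401, 442)]
45 [(194, 349), (290, 392), (307, 411), (397, 452)]
50 [(200, 338), (296, 382), (302, 422), (392, 463)]
55 [(206, 329), (302, 371), (297, 431), (387, 473)]
```

View pics/k9.png

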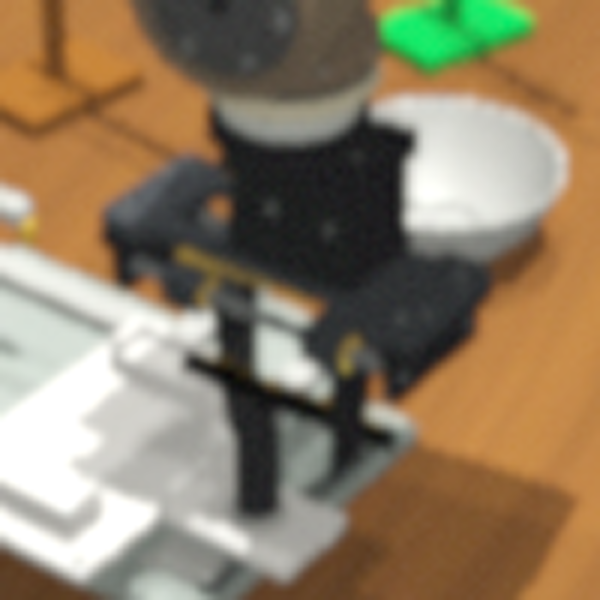

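Emit:
{"op": "send_rows", "data": {
  "plan": "5 -1 0.5 0 40;5 0 0.5 0 40;4 0 0 0 40"
}}

```text
t: 27.35
eef_pos: [460.0, 69.0, 73.4]
tcp_rot: [-3.122, 0.007, 1.356]
ft_force: [-0.9, -1.2, 2.5]
opening: 0.587
```

```bash
python3 look.py k10;python3 - <<'E'
from h import *
import pickle;t,s,e=pickle.load(open("k10.pkl","rb"))
cv2.imwrite("pics/k10.png",np.hstack([cv2.resize(s["image"][140:240,210:310],None,fx=6,fy=6,interpolation=cv2.INTER_CUBIC)[:,:,::-1]]))
E
python3 tilt.py k10 210 140 6 | tail -5
```

```text
27.45 [459.97  69.17  73.26] [-3.12  0.01  1.36] [-0.75 -0.48  0.88] 55.77422941245739
s []
t []
35 [(165, 387), (261, 432), (298, 406), (389, 447)]
40 [(170, 376), (266, 421), (295, 416), (385, 458)]
45 [(175, 365), (272, 409), (291, 427), (381, 468)]
50 [(181, 355), (278, 399), (286, 437), (376, 479)]
55 [(188, 345), (284, 388), (281, 447), (371, 489)]
```

View pics/k10.png

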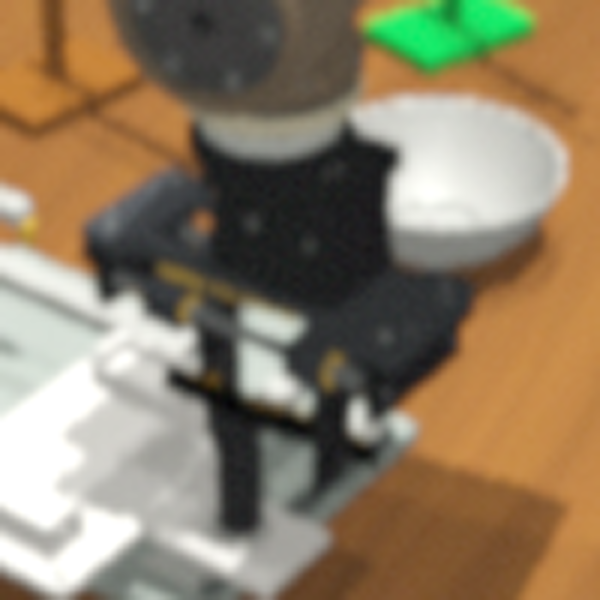

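Emit:
{"op": "send_rows", "data": {
  "plan": "5 -0.5 0 0 40;5 -0.5 0 0 40;4 0 0 0 40"
}}

```text
t: 27.75
eef_pos: [460.1, 79.4, 73.0]
tcp_rot: [-3.118, 0.015, 1.36]
ft_force: [-4.8, -30.4, 6.0]
opening: 0.586
```

```bash
python3 look.py k11;python3 - <<'E'
from h import *
import pickle;t,s,e=pickle.load(open("k11.pkl","rb"))
cv2.imwrite("pics/k11.png",np.hstack([cv2.resize(s["image"][140:240,200:300],None,fx=6,fy=6,interpolation=cv2.INTER_CUBIC)[:,:,::-1]]))
E
python3 tilt.py k11 200 140 6 | tail -5
```

```text
27.85 [460.04  79.48  73.  ] [-3.12  0.01  1.36] [ -4.04 -23.25   7.74] 55.87789576429086
s [(np.float64(214.61), np.float64(177.61), 5)]
t []
35 [(214, 400), (311, 445), (350, 417), (441, 459)]
40 [(220, 388), (316, 434), (346, 428), (437, 470)]
45 [(225, 377), (322, 422), (342, 438), (433, 480)]
50 [(231, 367), (328, 411), (338, 449), (428, 491)]
55 [(238, 357), (335, 401), (333, 459), (423, 501)]
```

View pics/k11.png

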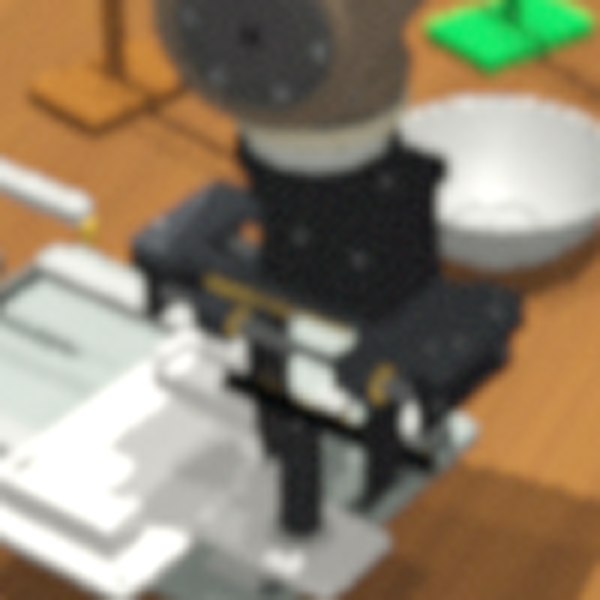

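Emit:
{"op": "send_rows", "data": {
  "plan": "0.5 0 2 0 40;0 0 1.5 0 40;0 0 0 0 40"
}}

```text
t: 28.15
eef_pos: [460.8, 78.6, 71.6]
tcp_rot: [-3.121, 0.015, 1.359]
ft_force: [-1.7, -4.3, 4.1]
opening: 0.587
```

Emit:
{"op": "send_rows", "data": {
  "plan": "-6 0 -4 0 40;-4 0 -12 0 40;0 0 -25 0 40;0 0 -32 0 40;0 0 -35 0 40;0 0 -35 0 40;0 0 -20 0 40;0 0 0 0 40"
}}

```text
t: 28.95
eef_pos: [460.6, 69.1, 244.6]
tcp_rot: [-3.117, 0.015, 1.358]
ft_force: [-0.2, -1.1, -0.8]
opening: 0.589
```

```bash
python3 look.py k12;python3 - <<'E'
from h import *
import pickle;t,s,e=pickle.load(open("k12.pkl","rb"))
cv2.imwrite("pics/k12.png",np.hstack([cv2.resize(s["image"][60:220,200:300],None,fx=4,fy=4,interpolation=cv2.INTER_CUBIC)[:,:,::-1],cv2.resize(t["image"][130:290,150:250],None,fx=4,fy=4,interpolation=cv2.INTER_CUBIC)[:,:,::-1]]))
E
python3 tilt.py k12 200 60 4
```

```text
29.05 [459.67  69.06 241.91] [-3.11  0.02  1.36] [-0.71 -0.06 -1.38] 55.952610615178855
s []
t []
0 [(132, 424), (201, 452), (250, 347), (317, 371)]
20 [(137, 391), (207, 418), (248, 377), (314, 401)]
30 [(142, 374), (212, 401), (245, 392), (311, 417)]
35 [(146, 365), (216, 392), (243, 400), (308, 425)]
40 [(149, 357), (219, 384), (240, 408), (305, 433)]
45 [(153, 350), (224, 376), (237, 415), (302, 440)]
50 [(158, 342), (228, 368), (234, 422), (299, 448)]
55 [(162, 335), (233, 361), (230, 430), (295, 455)]
```

View pics/k12.png

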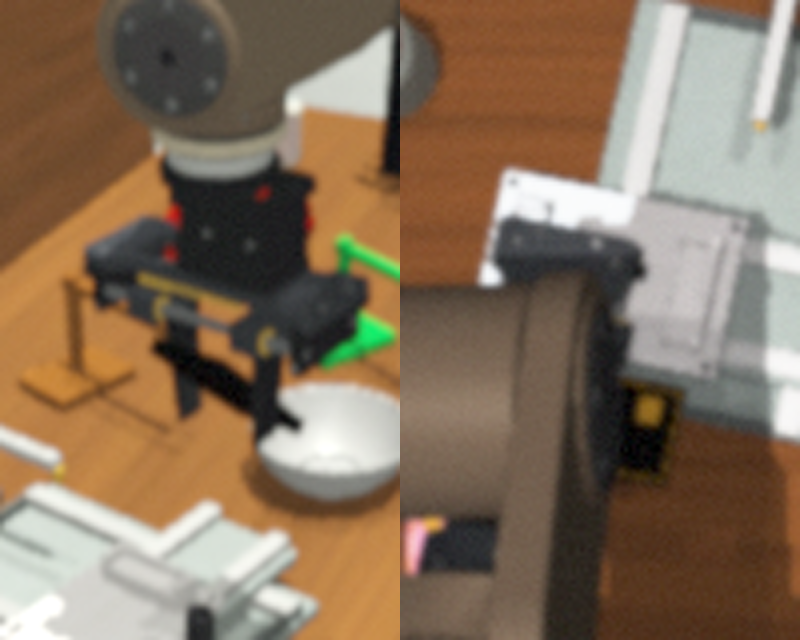

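```bash
python3 - <<'E'
from h import *
import pickle
t,s,e=pickle.load(open("k12.pkl","rb"))
c=np.array(e)+[0,0,17.5];X=np.array([.977,-.213,0]);Y=np.array([.213,.977,0]);Z=np.array([0,0,1.])
print(e,gold(t["image"],203,220,222,250,40,3))
for th in(30,35,40,45,50,55):
    a=np.radians(th);y=Y*np.cos(a)+Z*np.sin(a);n=Z*np.cos(a)-Y*np.sin(a)
    f=lambda q:tuple(np.round(q,1).tolist())
    print(th,"sq",f(proj(t,c+12*X-42*y+6*n)),"corners",f(proj(t,c+28*X-65*y+6*n)),f(proj(t,c-28*X-65*y+6*n)))
E
```

```text
[459.67133314  69.05997923 241.90962351] [(np.float64(211.91), np.float64(232.01), 42)]
30 sq (212.3, 231.8) corners (223.3, 226.6) (217.8, 251.4)
35 sq (211.8, 231.6) corners (222.4, 226.4) (217.0, 251.0)
40 sq (211.3, 231.4) corners (221.3, 226.1) (215.9, 250.6)
45 sq (210.5, 231.2) corners (220.1, 225.8) (214.7, 250.2)
50 sq (209.7, 231.0) corners (218.7, 225.5) (213.3, 249.7)
55 sq (208.7, 230.8) corners (217.1, 225.1) (211.8, 249.3)
```

Emit:
{"op": "send_rows", "data": {
  "plan": "0 0 0 0 40;0 0 0 0 40;0 0 0 0 40"
}}

```text
t: 29.35
eef_pos: [458.2, 68.9, 239.0]
tcp_rot: [-3.108, 0.017, 1.358]
ft_force: [-1.2, 0.1, -1.1]
opening: 0.586
```

```bash
python3 - <<'E'
from h import *
t=eyes.read_camera("top");s=eyes.read_camera("side");a=env.state()
print(a["t"],a["eef_pos"],np.abs(a["qvel"]).max(),a["opening"]*95.1,a["ft_force"])
cv2.imwrite("pics/f_top.png",t["image"][:,:,::-1]);cv2.imwrite("pics/f_side.png",s["image"][:,:,::-1])
for n,p in(("t",t),("s",s)):
  for k in("jar","bowl","rub_block"): print(n,k,[(b["bbox"],round(b["confidence"],2)) for b in boxes_of(k,p)[:2]])
E
```

```text
29.45 [458.36813688  68.91214057 239.13445308] 0.006207789202110185 56.02621907233846 [-0.08956226  0.10836473 -0.80962413]
t jar [([125.9, 128.5, 33.5, 31.5], 0.82)]
t bowl [([299.5, 191.5, 56.2, 56.3], 0.96)]
t rub_block []
s jar [([136.2, 219.6, 29.3, 36.6], 0.93)]
s bowl [([266.0, 157.2, 39.9, 28.6], 0.61)]
s rub_block []
```

View pics/f_top.png

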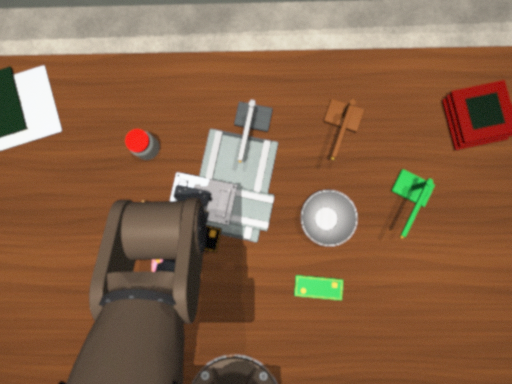

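View pics/f_side.png

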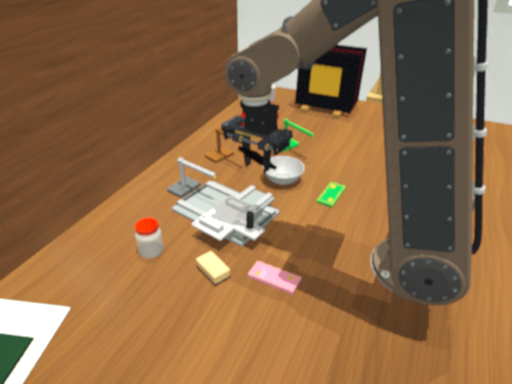

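```bash
python3 -c "
from h import *
print(job_done(), env.state()['t'])"
```

```text
the job is handed in; nothing more can be done
the job is handed in; nothing more can be done
```

The job is handed in at about 29.5 s of the 54 s allowed. Every step was carried out, but I moved the carrier again after lifting the plaque.

- **Marks:** I gripped the knob and slid the carrier until the round mark was under the brass tip of the steel pointer. I paused over a second, then did the same with the square mark. For the round mark, the side camera and the arm's own position agreed to about 2 mm. For the square mark, the top view and arm position agreed to about that. The side view disagreed by up to 4 mm at first and was partly blocked by the gripper.
- **Clear and lift:** I pulled the carrier back about 107 mm towards the robot, then gripped the plaque by its long sides and lifted it out of the nest.
- **Tilt:** The moves cannot tilt the tool, so I turned the plaque in the grip by pressing one end down on the knob top.
    - **Carrier moved:** This pushed the carrier sideways to its left stop, about 40 mm. That is further from the pointer, but it happened after it had been left clear.
    - **Force:** The wrist force peaked at about 30 N among the readings I saw.
- **Final checks:** The plaque is held still, with its centre about 18 cm above where it lay. Its tilt is about 45 degrees; individual readings ran from roughly 41 to 48 or more. The jar, bowl and rubbing block look unmoved in the pictures. The network did not find the block in the last pictures, so I judged that one by eye. I saw nothing touch the pointer.
- **Possible problem:** While testing whether reaching far out would tilt the tool, the third joint read 0.047 rad, just past its 0.05 rad limit. I backed off straight away.

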